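# Hook a coverslip carrier out of a drying bay

### The arm

A 6-joint arm with a two-finger parallel gripper is mounted at the origin on the work surface; the furniture and walls round the work are solid. World frame = base frame: x ahead of the robot, y to its left, z up, the work surface at z = 0. Lengths are in m, angles in rad, forces in N, time in s.
With the tool pointing down it reaches from about 0.375 to 0.975 m from the base axis. Payload 3.8 kg.
Tool frame: the origin (TCP) lies between the finger pads; the fingertips stand 17 mm ahead of it and the grasp point (between the pads) lies 2 mm behind it; z points along the fingers, y is the line along which they close (so a half turn about z gives the same grasp; the last joint's range is limited). The gripper opens to 85 mm and grips with 20 to 120 N. Pads are 22 mm wide; open, the fingers measure 114 mm over their backs; the gripper's body (76 mm by 85 mm) begins 54 mm behind the grasp point. The pads swing forward as they close: fully open they stand 13 mm farther back than shut.
Start: joints at [-1.208, 0.264, 1.604, -0, 1.274, -0.037], TCP at [0.263, -0.622, 0.248] pointing down, gripper open.
Joint ranges: [-2.63, 2.63], [-0.94, 2.18], [0.31, 2.57], [-1.31, 4.45], [0, 2.66], [-2.55, 2.55]. Speed limits (rad/s): [2.57, 2.57, 3.14, 3.14, 3.14, 3.14].

### API

Orientations are given as a rotation vector (axis times angle).
In Python, from workcell import bot gives the robot as it stands.
- The arm moves only by the tool play_rows, never from a script. Its argument "steps" is one flat list of numbers, 4 for each row, row after row: the shift along the tool's x, y, z in m, then the turn about the tool's z in rad. A call has 1 to 10 rows; each row is the pose to reach, as a shift and turn from the pose commanded when the call began, along the tool's axes at that moment; what a row does not reach only later rows make up. A row lasts 1/8 s, in which the tool goes at most 62.5 mm and 10.7 degrees, less where a joint would pass 70% of its speed; a pose out of reach is approached as far as the arm can. A call with a gripper value outside its range is refused whole. "jaw" is the closure in counts, from 0 (fully open) to 255 (shut), set as the call begins (left out, the last holds). The fingers move at their own pace and stop on an object; "grip_force" is the grip in N (left out, the last holds). Time passes only in rows, so rows that repeat a pose let the fingers close. It gives the time, the measured TCP pose, the force, the opening and the grip force at its end, in the units of the state.
- bot.read_state(): the state, without advancing time (a new reading comes with each control period).
- bot.read_camera(name): name is "side" or "top"; returns a dict with "pixels" (384x512x3 uint8, blue, green, red), "mtx" (3x3 intrinsics, pixels), "dist" ([k1, k2, p1, p2, k3] as OpenCV has them; the pictures are not rectified), "R" (3x3) and "t" (3): a world point X has camera coordinates R X + t. Camera axes: x right, y down, z forward; pixel columns grow to the right and rows downward; lengths in m; the calibration is good to about 2 mm. A picture is of the moment at which its call begins. There is no depth.
- bot.finish_job(): hands the job in; it is judged then, once.
The state is a dict: "time": time; "q": joint angles; "joint_vel": joint speeds; "joint_torque": joint torques, N m; "tool_pos": TCP position; "tcp_rot": TCP orientation; "wrist_force": force on the tool from outside, world axes, zero at the start; "torque": the same for the moment, N m; "width": opening from 0.0 (shut) to 1.0 (fully open); "grip_force": force on a finger pad.
Only numpy, scipy, OpenCV 4.12 (cv2) and the standard library are available. Lean on these libraries where they do the work, as an engineer would, in place of code of your own. Each camera call takes 0.05 s, during which the arm holds its last target. There are 200 camera calls.

### The job

One bay of the two-bay drying station holds a coverslip carrier with a wire bail: take the hooked pick from its stand, lean it in under the station's clear roof, catch the bail, lift it over the lip at the bay's mouth and draw the carrier out. Stand the pick upright in its stand again, hook down, and set the carrier upright and flat inside the slide tray. Leave the plain filler block in its bay, and do not disturb the specimen cup and the stain bottle.

Things in the scene. Friction and masses are not known exactly. Their poses are not given: they have to be found in the camera images.
- station: fixed two-bay drying station. Its mouths face roughly to the robot's left. Origin on the bench, in the plane of the bays' mouths, mid-way between the bays; +x runs into the bays, -x out over the open apron. Base plate x -102 to +92, y -45 to +45 mm, its top 8 mm above the bench is bay floor and apron. White walls x 0 to 92 mm. Bays centred at y = +19 and -19 mm, 28 mm wide, closed at x = 86 mm
- roof_edge (a point): middle of the lower front edge of the station's clear roof, 6 mm behind the plane of the mouths and 82 mm above the bench, axes as the station; the roof is 5 mm thick and covers both bays from here back
- lip (a point): middle of the top of the lips at the station's mouths, axes as the station: across each bay's mouth, x 0 to 4 mm of the station, runs a lip that stands 5 mm above the bay floor (13 mm above the bench)
- carrier_mid (a point): loose steel coverslip carrier, 60 (x) x 22 (y) mm, about 70 g; starts in either bay, bail end (-x) toward the mouth, front face 7 to 11 mm inside it. Site mid-length and mid-width, 12 mm above its underside. Base plate 8 mm thick, full length; comb block x +6 to +30 mm, 22 mm wide, its top 24 mm above the underside: grasp it across y at x = +18 mm
- carrier_bail (a point): middle of the crossbar of the carrier's bail, an upright arch of 3 mm wire near its -x end: 24 mm ahead of carrier_mid and 12 mm above it, axes as carrier_mid. The crossbar runs along y; legs 9.2 mm to either side; open below it down to the base plate (14.5 mm free) and behind it for 30 mm to the comb block
- filler_mid (a point): plain steel filler block, loose, 60 x 22 x 24 mm, no bail, in the other bay; point at its centre. To be left in place
- pick_grip (a point): hooked pick, loose, about 80 g, upright in its stand. Site mid-way up its handle (16 in x, 12 in y, 80 mm long in z; grasp across y); +z points up the handle, away from the hook. From 44 to 48 mm below the point is a flange 58 (x) x 42 (y) mm, which rests on the stand's rim; below it a straight 4 mm wire shank runs down to the hook bend, 148 mm below the point
- pick_hook (a point): the bend of the pick's hook, at the end of the shank, axes as pick_grip. From here a straight 3.5 mm wire barb, 13 mm long, goes back up toward -x at 50 degrees from the shank (direction -0.766, 0, +0.643), so it is level and points to the pick's -x when the handle leans 40 degrees toward the pick's -x
- stand: fixed white stand for the pick: foot plate 90 x 80 x 6 mm and on it an open-topped rectangular tube, outside 48 (x) x 32 (y) mm, inside 40 x 24 mm, rim 116 mm above the bench; origin on the bench under its centre, z up. At the start the pick's axis is within 2 mm of its centre line and the pick's axes are within 0.05 rad of its own
- tray: fixed pale metal slide tray, 100 (x) x 190 (y) mm over all, rim 11 mm high, floor 2 mm above the bench; origin on the bench under its centre, z up. Tray and stand are both to the left of the station, one nearer the robot than the other, either way round
- specimen_cup_mid (a point): specimen cup with screw lid, bystander, 50 mm across, 59 mm tall; point half-way up
- stain_bottle_mid (a point): white stain dropper bottle, bystander, 44 mm across, 98 mm tall; point half-way up
Not all that is in view belongs to the job. What is shaped like the stand but brown is not meant.

How it is judged:
By the outcome, as a careful person would: the job done as asked, in the order asked, and still so for the second after the job is handed in, with the robot touching nothing.
It also fails if it takes over 66 s, if anything falls off the work surface, if the arm or the gripper's body presses on something with over 40 N, if the wrist force passes 120 N, or if a joint passes its speed limit or range.

## Working session

There is one attempt and no reset: what is moved stays moved. The work goes in short steps, Python scripts to look and compute and a tool call to move; the robot and the scene stay as the last step left them, time stands still between calls to the robot, and variables do not carry over. Pictures are saved under pics/ and viewed, at most 10 in all, crops included, and the job is handed in when it is done.

Besides the shell and the picture viewer there is one more tool, called after ">>>" as name(argument=value, ...) on one line, values as JSON. play_rows: Moves the arm, as the interface text tells. Its arguments: {"type":"object","properties":{"steps":{"type":"array"},"jaw":{"type":"number"},"grip_force":{"type":"number"}},"required":["steps"]}

```bash
ls; mkdir -p pics; python3 - <<'E'
from workcell import bot
import cv2
s=bot.read_state();print({k:s[k] for k in s})
for n in("side","top"):
    c=bot.read_camera(n);cv2.imwrite(f"pics/{n}0.png",c["pixels"]);print(n,c["mtx"],c["dist"],c["R"],c["t"])
E
```

```text
pics
{'time': 0.0, 'q': array([-1.20790823e+00,  2.64776228e-01,  1.60539085e+00, -8.37107211e-06,
        1.27370238e+00, -3.68991008e-02]), 'joint_vel': array([-0.00038222,  0.00119994, -0.00134493, -0.00029049, -0.00140989,
        0.0006377 ]), 'joint_torque': array([-7.03973292e-04, -5.15109694e+01, -3.67315578e+01, -2.17284346e-04,
        1.29995844e-02, -1.05475351e-05]), 'tool_pos': array([ 0.262472  , -0.62111655,  0.24693734]), 'tcp_rot': array([-3.07683492e+00, -6.23368438e-01,  5.92332794e-04]), 'wrist_force': array([-0.20229985,  0.10894123, -0.21962562]), 'torque': array([ 0.03028023, -0.01640835,  0.03932965]), 'grip_force': 0.0, 'width': 0.9968680058590543}
side [[434.40721775   0.         253.70323591]
 [  0.         434.40721775 189.93106373]
 [  0.           0.           1.        ]] [-0.10964114  0.          0.          0.          0.        ] [[-0.99983123 -0.00243237 -0.01820958]
 [ 0.0125624   0.63271992 -0.77427882]
 [ 0.0134049  -0.7743769  -0.63258258]] [0.56598456 0.01879521 1.19693562]
top [[391.59788129   0.         250.52397699]
 [  0.         391.59788129 193.59161946]
 [  0.           0.           1.        ]] [-0.05154942  0.          0.          0.          0.        ] [[ 0.02884676 -0.99933004 -0.02252432]
 [-0.98847395 -0.0251686  -0.14928429]
 [ 0.14861737  0.02657107 -0.98853774]] [0.13075938 0.59018336 0.90912446]
```

View pics/side0.png

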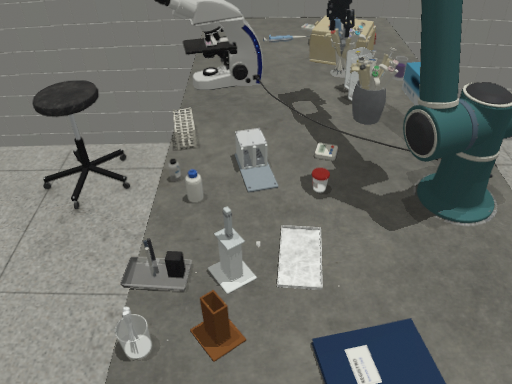

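View pics/top0.png

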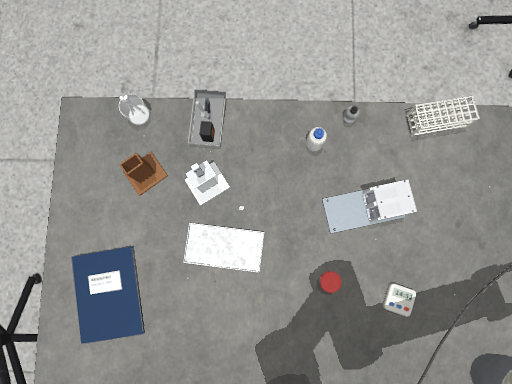

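The side picture shows the station at (255,165), the white stand with pick at (232,255), tray (300,255), red cup (320,180) and bottle (194,187). In the top picture they are at station (370,207), stand (207,180), tray (225,247), cup (330,283) and bottle (317,139). There are two stand-like objects: white at top (207,180) with the pick in it, and brown at top (143,172). The white one fits. I'll confirm that in an enlarged crop.

```bash
cat > h.py <<'E'
import numpy as np, cv2
from workcell import bot
from scipy.spatial.transform import Rotation as Ro
def ray(c,uv):
    p=cv2.undistortPoints(np.array(uv,float).reshape(-1,1,2),c["mtx"],c["dist"]).reshape(-1,2)
    d=np.c_[p,np.ones(len(p))]@c["R"]; o=-c["R"].T@c["t"]; return o,d
def onz(c,uv,z):
    o,d=ray(c,uv); return o+d*((z-o[2])/d[:,2])[:,None]
def tri(c1,u1,c2,u2):
    o1,d1=ray(c1,u1);o2,d2=ray(c2,u2);out=[]
    for a,b in zip(d1,d2):
        s,*_=np.linalg.lstsq(np.c_[a,-b],o2-o1,rcond=None)
        out.append(((o1+a*s[0])+(o2+b*s[1]))/2); print('gap mm',1000*np.linalg.norm(o1+a*s[0]-o2-b*s[1]))
    return np.array(out)
def proj(c,X):
    return cv2.projectPoints(np.array(X,float).reshape(-1,3),cv2.Rodrigues(c["R"])[0],c["t"],c["mtx"],c["dist"])[0].reshape(-1,2)
E
python3 - <<'E'
import cv2,numpy as np
s=cv2.imread("pics/side0.png");t=cv2.imread("pics/top0.png")
def cr(i,x,y,w,h,W,H): return cv2.resize(i[y:y+h,x:x+w],(W,H),interpolation=cv2.INTER_CUBIC)
a=np.hstack([cr(t,320,175,100,75,400,300),cr(t,180,155,50,75//2,400,300)])
b=np.hstack([cr(s,225,120,70,75,280,300),cr(s,200,200,70,100,210,300),cr(t,170,218,103,100,310,300)])
cv2.imwrite("pics/crop1.png",np.vstack([a,b]))
E
```

```text
(no output)
```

View pics/crop1.png

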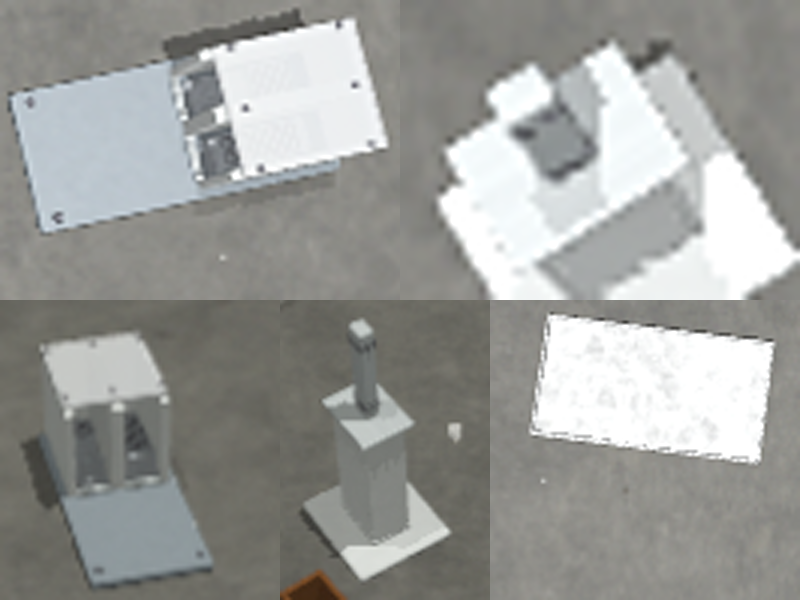

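The crop confirms the white stand holds the pick, with the flange on its rim; the brown one is empty. Next I measure the poses and enlarge the mouths.

```bash
python3 - <<'E'
from h import *
C={n:bot.read_camera(n) for n in("side","top")}
T=C["top"]["pixels"];S=C["side"]["pixels"]
def poly(img,mask,box,name,k=4):
    x,y,w,h=box; m=np.zeros(mask.shape,np.uint8); m[y:y+h,x:x+w]=mask[y:y+h,x:x+w]
    cs,_=cv2.findContours(m,cv2.RETR_EXTERNAL,cv2.CHAIN_APPROX_NONE); c=max(cs,key=cv2.contourArea)
    r=cv2.minAreaRect(c); b=cv2.boxPoints(r); print(name,cv2.contourArea(c),r,b.round(1).tolist()); return b
# apron: bluish
t=T.astype(int); ap=((t[...,0]-t[...,2]>12)&(t[...,0]>130)&(t[...,0]<225)).astype(np.uint8)
b=poly(T,ap,(315,180,90,60),'apron'); w=onz(C["top"],b,0.008); print(w.round(4))
wh=(t.min(2)>205).astype(np.uint8)
b=poly(T,wh,(360,175,62,50),'roof'); print(onz(C["top"],b,0.087).round(4))
b=poly(T,wh,(175,215,100,65),'tray'); print(onz(C["top"],b,0.011).round(4))
for n,lo in(('red',((t[...,2]>120)&(t[...,1]<60))),('blue',((t[...,0]>140)&(t[...,2]<80)))):
    ys,xs=np.nonzero(lo[100:300,300:350]); print(n,xs.mean()+300,ys.mean()+100,onz(C["top"],[[xs.mean()+300,ys.mean()+100]],0.059 if n=='red' else .098))
def cr(i,x,y,w,h,W,H): 
    o=cv2.resize(i[y:y+h,x:x+w],(W,H),interpolation=cv2.INTER_CUBIC); return (255*(o/255.)**.6).astype(np.uint8)
a=np.hstack([cr(T,355,185,30,40,300,400),cr(S,235,128,40,46,348,400)])
cv2.imwrite("pics/crop2.png",a)
E
```

```text
apron 1405.0 ((363.1390075683594, 207.64878845214844), (35.550106048583984, 76.82734680175781), 77.90524291992188) [[321.8999938964844, 198.3000030517578], [397.0, 182.1999969482422], [404.3999938964844, 217.0], [329.29998779296875, 233.10000610351562]]
[[ 0.5846 -0.0327  0.008 ]
 [ 0.6308 -0.224   0.008 ]
 [ 0.5425 -0.2405  0.008 ]
 [ 0.4976 -0.0515  0.008 ]]
roof 1135.0 ((392.91766357421875, 199.1294403076172), (33.407291412353516, 40.34907150268555), 77.47119140625) [[369.6000061035156, 187.1999969482422], [409.0, 178.39999389648438], [416.20001220703125, 211.10000610351562], [376.79998779296875, 219.8000030517578]]
[[ 0.6024 -0.1317  0.087 ]
 [ 0.6256 -0.2248  0.087 ]
 [ 0.5491 -0.2393  0.087 ]
 [ 0.5265 -0.1473  0.087 ]]
tray 2880.5 ((223.423095703125, 247.11541748046875), (76.2813491821289, 40.559356689453125), 7.125016689300537) [[183.10000610351562, 262.5], [188.10000610351562, 222.3000030517578], [263.79998779296875, 231.6999969482422], [258.79998779296875, 272.0]]
[[0.4146 0.31   0.011 ]
 [0.5148 0.3025 0.011 ]
 [0.4965 0.1119 0.011 ]
 [0.3974 0.1218 0.011 ]]
red 322.75 278.875 [[ 0.38801088 -0.02752894  0.059     ]]
blue 318.29545454545456 132.95454545454544 [[ 0.72705077 -0.01015221  0.098     ]]
```

View pics/crop2.png

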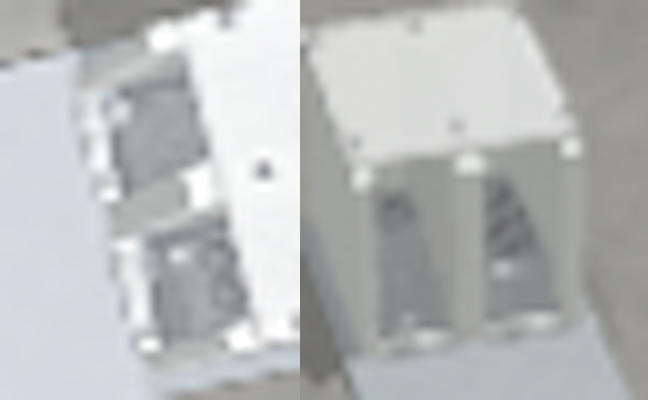

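```bash
cat >> h.py <<'E'
def pose(o,yaw): 
    c,s=np.cos(yaw),np.sin(yaw); return np.array([[c,-s,0],[s,c,0],[0,0,1]]),np.array([o[0],o[1],0.])
def W(P,pts): return np.atleast_2d(np.array(pts,float))*1e-3@P[0].T+P[1]
ST=pose((.5652,-.142),-1.3335)
E
python3 - <<'E'
from h import *
s=bot.read_camera("side");t=bot.read_camera("top")
cv2.imwrite("pics/s1.png",s["pixels"]);cv2.imwrite("pics/t1.png",t["pixels"])
print('handle top',onz(s,[[226.7,210]],.204),onz(t,[[195,166.3]],.204))
fl=[[185.6,173.75],[206.9,160.2],[216.2,175],[197.5,187.5]]
f=onz(t,fl,.120); print('flange top',f.round(4).tolist(),f.mean(0))
fs=[(323,402),(360,382),(413,418),(372,446)]; fs=[((x-280)/3+200,(y-300)/3+200) for x,y in fs]
g=onz(s,fs,.120); print('flange side',g.round(4).tolist(),g.mean(0))
def cr(i,x,y,w,h,k): return cv2.resize(i[y:y+h,x:x+w],None,fx=k,fy=k,interpolation=cv2.INTER_CUBIC)
def draw(c,x,y,w,h,k,sets):
    im=cr(c["pixels"],x,y,w,h,k)
    for X,col in sets:
        for p in proj(c,X): cv2.circle(im,(int((p[0]+.5-x)*k),int((p[1]+.5-y)*k)),2,col,-1)
    return im
base=W(ST,[(-102,45,8),(-102,-45,8),(92,-45,8)]); roof=W(ST,[(6,y,87) for y in(-37,0,37)]+[(92,-37,87),(92,37,87)])
lips=W(ST,[(0,y,13) for y in(-33,-5,5,33)])
car=W(ST,[(15,-19+y,32) for y in(-9,0,9)]+[(45,-30,32),(45,-8,32)]); fil=W(ST,[(9,8,32),(9,30,32),(9,8,8),(9,30,8)])
sets=[(base,(255,0,0)),(roof,(0,0,255)),(lips,(0,255,0)),(car,(0,255,255)),(fil,(255,0,255))]
A=draw(t,320,175,100,75,4,sets); B=draw(s,230,120,50,75,4*1,sets); B2=draw(s,235,128,44,50,6,sets)
H=300
cv2.imwrite("pics/ov.png",np.hstack([A,cv2.resize(B2,(int(264*1),300))]))
E
```

```text
handle top [[0.61559888 0.27100679 0.204     ]] [[0.61657143 0.25854783 0.204     ]]
flange top [[0.6172, 0.2938, 0.12], [0.6498, 0.2466, 0.12], [0.6159, 0.2238, 0.12], [0.5861, 0.265, 0.12]] [0.61725652 0.25733826 0.12      ]
flange side [[0.648, 0.2542, 0.12], [0.6224, 0.234, 0.12], [0.5831, 0.271, 0.12], [0.611, 0.2975, 0.12]] [0.61611915 0.26416165 0.12      ]
```

View pics/ov.png

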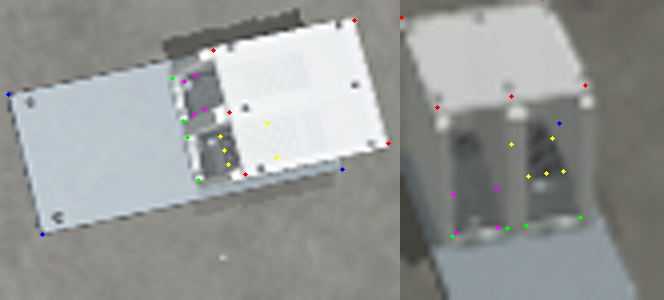

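The overlay fits the top view within 1 px and the side view within about 2 px (roughly 4 mm between cameras, so I average them). The near bay (y=-19) shows a striped comb and a bright bail spot at side pixel (259,158). The far bay shows only a plain face, so the carrier is in the near bay. Next: the stand's yaw from its foot plate, then the first move.

```bash
cat >> h.py <<'E'
def yawof(rv): x=Ro.from_rotvec(rv).as_matrix()[:,0]; return np.arctan2(x[1],x[0])
def go(p,yaw=None,st=None):
    """shift in tool axes and turn from the present pose to TCP p, tool x yaw"""
    st=st or bot.read_state(); R=Ro.from_rotvec(st["tcp_rot"]).as_matrix(); d=R.T@(np.array(p)-st["tool_pos"])
    y=yawof(st["tcp_rot"]); tz=0 if yaw is None else -((yaw-y+np.pi)%(2*np.pi)-np.pi)
    print('shift',d.round(4),'turn',round(tz,3),'| now',st["tool_pos"].round(4),'yaw',round(y,3),'t',round(st["time"],2),'F',st["wrist_force"].round(1)); return d
E
python3 - <<'E'
from h import *
C={n:bot.read_camera(n) for n in("side","top")}
px=lambda X,Y:((X-280)/3+199.5,(Y-300)/3+199.5)
g=onz(C["side"],[px(302,508),px(362,580),px(450,530)],.006);print(g.round(4), [np.degrees(np.arctan2(*(g[i]-g[1])[[1,0]])).round(1) for i in(0,2)],[np.linalg.norm(g[i]-g[1]) for i in(0,2)], 'centre',(g[0]+g[2])/2)
t=C["top"]["pixels"].astype(int); m=(t.min(2)>185).astype(np.uint8); mm=np.zeros_like(m); mm[150:208,178:235]=m[150:208,178:235]
cs,_=cv2.findContours(mm,0,1); c=max(cs,key=cv2.contourArea); a=cv2.approxPolyDP(c,2,True).reshape(-1,2); print(a.tolist()); print(onz(C["top"],a,.006)[:,:2].round(3).tolist())
go((.6165,.26,.30),2.25)
E
```

```text
[[0.6744 0.2543 0.006 ]
 [0.6244 0.3236 0.006 ]
 [0.5597 0.2772 0.006 ]] [np.float64(-54.2), np.float64(-144.4)] [np.float64(0.0854884100408359), np.float64(0.07964128858219655)] centre [0.61702659 0.26574328 0.006     ]
[[206, 160], [203, 162], [206, 167], [203, 176], [199, 178], [193, 171], [198, 167], [196, 163], [186, 173], [188, 177], [185, 179], [199, 204], [229, 186], [215, 164], [209, 164]]
[[0.677, 0.265], [0.672, 0.273], [0.659, 0.265], [0.635, 0.271], [0.629, 0.281], [0.647, 0.298], [0.658, 0.285], [0.669, 0.291], [0.642, 0.316], [0.631, 0.31], [0.626, 0.317], [0.562, 0.278], [0.611, 0.203], [0.667, 0.242], [0.667, 0.257]]
shift [ 0.6691 -0.6744 -0.0517] turn -1.85 | now [ 0.2627 -0.6217  0.2481] yaw 0.4 t 0.4 F [-0.1  0.2  0.2]
```

>>> play_rows(steps=[0.042,-0.042,-0.005,-0.11,0.084,-0.084,-0.01,-0.22,0.126,-0.126,-0.015,-0.33,0.168,-0.168,-0.02,-0.44,0.21,-0.21,-0.025,-0.55,0.252,-0.252,-0.03,-0.66,0.294,-0.294,-0.035,-0.77,0.336,-0.336,-0.04,-0.88,0.378,-0.378,-0.045,-0.99,0.42,-0.42,-0.05,-1.1], jaw=60)

```text
time: 1.65
tool_pos: [0.4866, -0.0696, 0.2989]
tcp_rot: [2.294, 2.145, 0.001]
wrist_force: [0.9, -0.0, 0.3]
width: 0.765
grip_force: 0.0
```

```bash
python3 -c "
from h import *
go((.6175,.2625,.30),2.165);print(bot.read_state()['q'],bot.read_state()['width'])"
```

```text
shift [ 0.3401  0.1082 -0.001 ] turn -0.662 | now [ 0.4866 -0.0696  0.2989] yaw 1.503 t 1.65 F [ 0.9 -0.   0.3]
[-1.92602719e-01 -1.18351295e-01  1.91943622e+00 -1.09539623e-04
  1.33916724e+00 -1.25175179e-01] 0.7650293268626375
```

>>> play_rows(steps=[0.05,0.016,0,-0.1,0.1,0.032,0,-0.2,0.15,0.048,0,-0.3,0.2,0.064,0,-0.4,0.25,0.08,0,-0.5,0.3,0.096,0,-0.6,0.34,0.108,0,-0.66,0.34,0.108,0,-0.66,0.34,0.108,0,-0.66])

```text
time: 2.78
tool_pos: [0.6177, 0.2598, 0.298]
tcp_rot: [-1.481, -2.77, 0.002]
wrist_force: [-0.3, -0.8, -0.1]
width: 0.767
grip_force: 0.0
```

```bash
python3 - <<'E'
from h import *
go((.6175,.2625,.162),2.165)
s=bot.read_camera("side");t=bot.read_camera("top")
st=bot.read_state(); p=st["tool_pos"]+[0,0,-.017]
print(proj(s,p),proj(t,p))
cr=lambda i,x,y,w,h,k:cv2.resize(i[y:y+h,x:x+w],None,fx=k,fy=k,interpolation=cv2.INTER_CUBIC)
cv2.imwrite("pics/a.png",np.hstack([cr(s["pixels"],190,130,80,120,5),cr(t["pixels"],165,120,80,120,5)]))
E
```

```text
shift [0.0024 0.0015 0.136 ] turn -0.005 | now [0.6177 0.2598 0.298 ] yaw 2.16 t 2.77 F [-0.3 -0.8 -0.1]
[[223.5436255  175.50576415]] [[188.05604014 156.62962961]]
```

View pics/a.png

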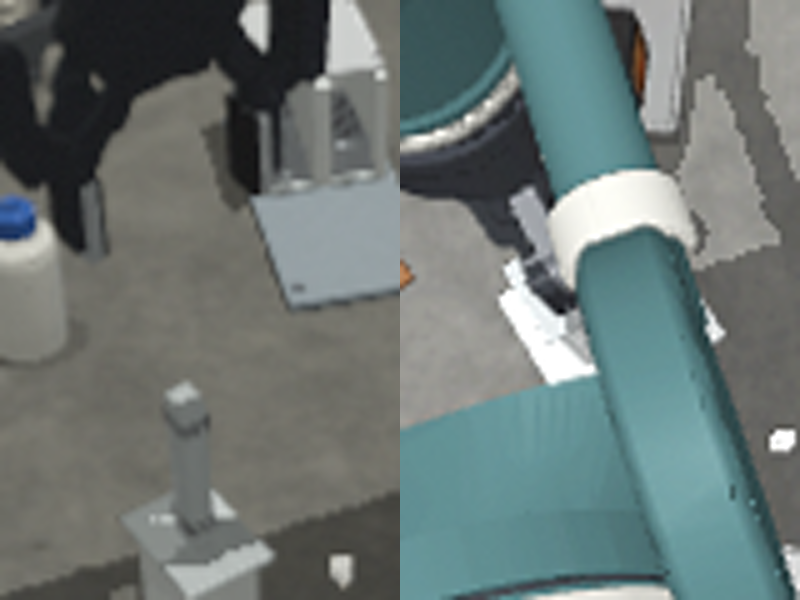

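The side crop shows the open pads at (208,181) and (240,168). They straddle the handle, whose top is at (226,208), so the alignment is good. Descend and grip.

>>> play_rows(steps=[0.001,0.001,0.045,0,0.001,0.001,0.09,0,0.001,0.001,0.125,0,0.001,0.001,0.136,0,0.001,0.001,0.136,0])

```text
time: 3.5
tool_pos: [0.6181, 0.2607, 0.1623]
tcp_rot: [-1.482, -2.769, 0.001]
wrist_force: [0.3, 0.0, 1.6]
width: 0.757
grip_force: 0.0
```

>>> play_rows(steps=[0,0,0,0,0,0,0,0,0,0,0,0,0,0,0,0], jaw=255, grip_force=25)

```text
time: 4.0
tool_pos: [0.6189, 0.2617, 0.1636]
tcp_rot: [1.48, 2.77, 0.002]
wrist_force: [-0.6, -0.3, 3.7]
width: 0.138
grip_force: 31.5
```

```bash
cat > sim.py <<'E'
import numpy as np
def segbox(p,q,r,b):
    t=np.linspace(0,1,60)[:,None]; P=p+(q-p)*t; x0,x1,z1=b
    dx=np.maximum(np.maximum(x0-P[:,0],P[:,0]-x1),0); dz=np.maximum(P[:,1]-z1,0); return (np.hypot(dx,dz)<r).any()
def hit(G,th,b):
    u=np.array([np.sin(th),np.cos(th)]); h=G-148*u; e=h+13*np.array([np.sin(th+.8727),np.cos(th+.8727)])
    return segbox(h,G-48*u,2,b) or segbox(h,e,1.75,b)
def run(path,th=0):
    out=[]
    for G in path:
        G=np.array(G,float)
        while hit(G,th,(20,24,116)) and th<1.2: th+=.005
        out.append((G.round(0).tolist(),round(np.degrees(th),1),bool(hit(G,th,(-24,-20,116)))))
    return out,th
def lin(a,b,n=40): return [np.array(a)+(np.array(b)-a)*i/n for i in range(n+1)]
if __name__=="__main__":
  for off in(-3,0,3):
    for d in (20,26,32):
      for thf in(41,46):
        t=np.radians(thf);u=np.array([np.sin(t),np.cos(t)]);n=np.array([-np.cos(t),np.sin(t)])
        Ge=np.array([20,116])+2*n+(148-d)*u
        g0=np.array([off,116+148-d-2.]); gm=np.array([20+(148-d)*np.sin(t/2)*.9,116+(148-d)*np.cos(t/2)])
        r,th=run(lin(g0,gm)+lin(gm,Ge))
        print(off,d,thf,'end',r[-1],'jam',sum(x[2] for x in r),[x[1] for x in r[::16]],g0.round(0),gm.round(0),Ge.round(0))
E
python3 sim.py
```

```text
-3 20 41 end ([102.0, 214.0], np.float64(41.3), False) jam 0 [np.float64(0.0), np.float64(6.0), np.float64(16.3), np.float64(24.9), np.float64(32.4), np.float64(40.7)] [ -3. 242.] [ 60. 236.] [102. 214.]
-3 20 46 end ([111.0, 206.0], np.float64(46.1), False) jam 0 [np.float64(0.0), np.float64(6.6), np.float64(18.0), np.float64(27.2), np.float64(36.1), np.float64(45.6)] [ -3. 242.] [ 65. 234.] [111. 206.]
-3 26 41 end ([99.0, 209.0], np.float64(41.0), False) jam 0 [np.float64(0.0), np.float64(5.4), np.float64(15.8), np.float64(24.1), np.float64(32.1), np.float64(40.7)] [ -3. 236.] [ 58. 230.] [ 99. 209.]
-3 26 46 end ([106.0, 202.0], np.float64(46.1), False) jam 0 [np.float64(0.0), np.float64(6.3), np.float64(17.2), np.float64(26.4), np.float64(36.1), np.float64(45.6)] [ -3. 236.] [ 63. 228.] [106. 202.]
-3 32 41 end ([95.0, 205.0], np.float64(41.3), False) jam 0 [np.float64(0.0), np.float64(5.2), np.float64(15.2), np.float64(23.5), np.float64(32.1), np.float64(40.7)] [ -3. 230.] [ 57. 225.] [ 95. 205.]
-3 32 46 end ([102.0, 198.0], np.float64(46.1), False) jam 0 [np.float64(0.0), np.
[... 1853 characters left out ...]
), np.float64(24.1), np.float64(32.1), np.float64(40.7)] [  3. 236.] [ 58. 230.] [ 99. 209.]
3 26 46 end ([106.0, 202.0], np.float64(46.1), False) jam 0 [np.float64(0.0), np.float64(7.7), np.float64(17.8), np.float64(26.4), np.float64(36.1), np.float64(45.6)] [  3. 236.] [ 63. 228.] [106. 202.]
3 32 41 end ([95.0, 205.0], np.float64(41.3), False) jam 0 [np.float64(0.0), np.float64(6.9), np.float64(15.5), np.float64(23.5), np.float64(32.1), np.float64(40.7)] [  3. 230.] [ 57. 225.] [ 95. 205.]
3 32 46 end ([102.0, 198.0], np.float64(46.1), False) jam 0 [np.float64(0.0), np.float64(7.4), np.float64(16.9), np.float64(26.1), np.float64(36.1), np.float64(45.6)] [  3. 230.] [ 61. 223.] [102. 198.]
```

>>> play_rows(steps=[0,0,-0.03,0,0,0,-0.06,0,0,0,-0.072,0,0,0,-0.072,0])

```text
time: 4.5
tool_pos: [0.6187, 0.2617, 0.235]
tcp_rot: [1.48, 2.77, 0.002]
wrist_force: [-0.0, -0.1, -0.1]
width: 0.137
grip_force: 30.8
```

>>> play_rows(steps=[0.015,0,0,0,0.03,0,0.002,0,0.045,0,0.004,0,0.06,0,0.007,0,0.07,0,0.012,0,0.08,0,0.017,0,0.09,0,0.023,0,0.101,0,0.03,0,0.101,0,0.03,0])

```text
time: 5.62
tool_pos: [0.5611, 0.3462, 0.2032]
tcp_rot: [-1.479, -2.77, 0.001]
wrist_force: [0.2, -0.5, -0.6]
width: 0.136
grip_force: 29.7
```

```bash
python3 - <<'E'
from h import *
s=bot.read_camera("side");t=bot.read_camera("top")
st=bot.read_state(); print(st["tool_pos"],yawof(st["tcp_rot"]),st["wrist_force"],st["width"])
cr=lambda i,x,y,w,h,k:cv2.resize(i[y:y+h,x:x+w],None,fx=k,fy=k,interpolation=cv2.INTER_CUBIC)
cv2.imwrite("pics/b.png",np.hstack([cr(s["pixels"],190,150,80,120,5),cr(t["pixels"],165,120,80,120,5)]))
E
```

```text
[0.56158523 0.34592554 0.2037665 ] 2.159897712113339 [ 0.17919746  0.90372089 -1.35527778] 0.13549530955102201
```

View pics/b.png

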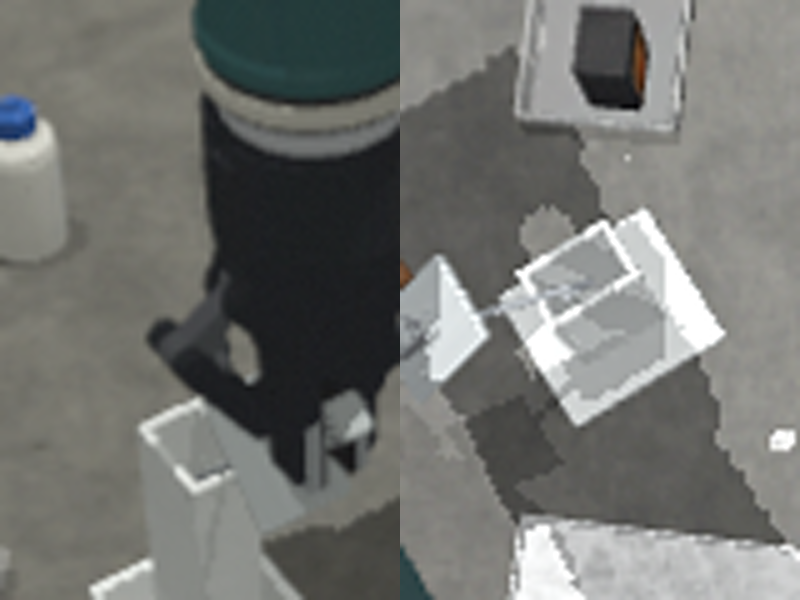

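The top crop shows the pick leaning, with the shank running from the flange at (177,185) over the rim into the tube at (200,177), as planned (lean about 43°). Grip hard, lift out and travel to the station.

>>> play_rows(steps=[0,0,0,0,0,0,0,0,0,0,-0.02,0,0,0,-0.045,0,0,0,-0.045,0], grip_force=100)

```text
time: 6.35
tool_pos: [0.5642, 0.3465, 0.2539]
tcp_rot: [1.479, 2.767, 0.01]
wrist_force: [0.6, 0.7, -0.9]
width: 0.124
grip_force: 97.4
```

```bash
cat >> h.py <<'E'
HX,HZ=-.102,-.1066   # hook from TCP: along tool x, up
def hook(X,Z,y=-19): # TCP for the hook at station X,Z (mm)
    w=W(ST,[(X,y,Z)])[0]; a=-ST[0][:,0]; return w-HX*a-np.array([0,0,HZ])
YS=-1.3335+np.pi
E
python3 -c "
from h import *
go(hook(-25,130),YS);go(hook(-25,45),YS)
t=bot.read_camera('top');print(onz(t,[[200.4,173.9]],.116))"
```

```text
shift [-0.281  -0.2447  0.0156] turn 0.352 | now [0.5642 0.3465 0.2539] yaw 2.16 t 6.35 F [ 0.6  0.7 -0.9]
shift [-0.281  -0.2453  0.1006] turn 0.352 | now [0.5642 0.3465 0.2539] yaw 2.16 t 6.35 F [ 0.6  0.7 -0.9]
[[0.61839782 0.26061075 0.116     ]]
```

>>> play_rows(steps=[-0.035,-0.03,0,0.04,-0.075,-0.065,0,0.09,-0.115,-0.1,0,0.14,-0.155,-0.135,0,0.2,-0.195,-0.17,0,0.25,-0.235,-0.205,0,0.3,-0.265,-0.23,0.02,0.34,-0.281,-0.245,0.06,0.352,-0.281,-0.245,0.1,0.352,-0.281,-0.245,0.1,0.352])

```text
time: 7.65
tool_pos: [0.5105, -0.0243, 0.145]
tcp_rot: [-1.939, -2.461, 0.008]
wrist_force: [-0.2, 0.1, -0.4]
width: 0.123
grip_force: 97.6
```

```bash
python3 - <<'E'
from h import *
go(hook(-25,45),YS)
s=bot.read_camera("side");t=bot.read_camera("top")
st=bot.read_state(); R=Ro.from_rotvec(st["tcp_rot"]).as_matrix(); h=st["tool_pos"]+R@[HX,0,-HZ]
bail=W(ST,[(15,-19+y,32) for y in(-9,0,9)]); sh=[h+ (np.array(R@[.0,0,0])) , h+R@[.013,0,0], h+R@[.069,0,-.0723]]
print('hook',h)
cr=lambda i,x,y,w,h,k:cv2.resize(i[y:y+h,x:x+w],None,fx=k,fy=k,interpolation=cv2.INTER_CUBIC)
def draw(c,x,y,w,h,k):
    im=cr(c["pixels"],x,y,w,h,k)
    raw=im.copy()
    for X,col in((bail,(0,255,255)),(sh,(0,0,255))):
        for p in proj(c,X): cv2.circle(im,(int((p[0]+.5-x)*k),int((p[1]+.5-y)*k)),2,col,-1)
    return np.vstack([raw,im])
cv2.imwrite("pics/c.png",np.hstack([draw(s,225,125,56,50,6),draw(t,325,180,66,50,6)]))
E
```

```text
shift [-0.0002  0.0065 -0.0066] turn -0.001 | now [ 0.5105 -0.0243  0.145 ] yaw 1.807 t 7.65 F [-0.2  0.1 -0.4]
hook [ 0.53829826 -0.12331728  0.04279884]
```

View pics/c.png

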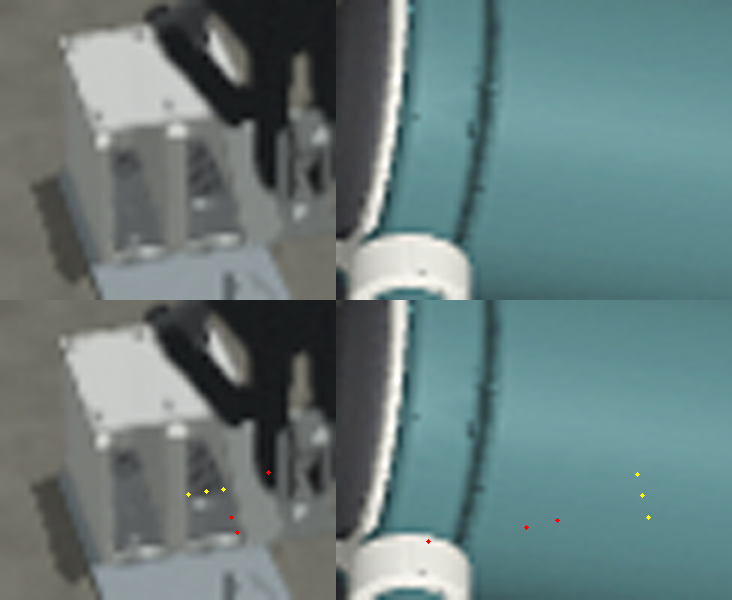

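The side crop shows the gripper at about (275,150), the flange at (268,158), and the bail spot at (258,159) still in the near bay. The top view is blocked by the arm. I locate the hook numerically by differencing with the earlier picture.

```bash
python3 - <<'E'
from h import *
s=bot.read_camera("side"); st=bot.read_state(); R=Ro.from_rotvec(st["tcp_rot"]).as_matrix(); print(R.round(3),st["tool_pos"].round(4),st["tcp_rot"].round(4),st["q"].round(3))
h=st["tool_pos"]+R@[HX,0,-HZ]; print(h, proj(s,[h,h+R@[.069,0,-.0723]]))
d=np.abs(s["pixels"].astype(int)-cv2.imread("pics/s1.png")).max(2)
x0,y0=246,148; print('   '+''.join(f'{x:4d}' for x in range(x0,x0+30)))
for y in range(y0,y0+30): print(y,''.join(f'{v:4d}' for v in d[y,x0:x0+30]))
E
```

```text
[[-0.235  0.972  0.002]
 [ 0.972  0.235 -0.   ]
 [-0.001  0.002 -1.   ]] [ 0.5155 -0.0241  0.1506] [1.9417e+00 2.4677e+00 1.6000e-03] [-0.095  0.047  2.043  0.     1.05  -0.333]
[ 0.53970926 -0.12328158  0.04408814] [[262.53285233 160.37865169]
 [268.76831981 152.85519734]]
    246 247 248 249 250 251 252 253 254 255 256 257 258 259 260 261 262 263 264 265 266 267 268 269 270 271 272 273 274 275
148    2   2   4   3   3   3   4   3   4   3   2   3   1   3   4  18  21  21  22  26  81  94  87  59  23  31  58  35  19  16
149    2   3   3   1   4   3   3   3   4   3   2   3   3   4   3  10  19  23  23  25  82  92  87  58  24  34  58  43  23  18
150    2   3   3   3   4   3   3   4   2   2   2   3   1   4   3   3  19  23  22  25  81  94  87  59  23  33  52  25  14  24
151    3   2   4   2   3   3   4   3   3   5   2   1   2   2   2   1  19  22  23   3  67  91  86  58  24  32  46  19  19  54
152    3   1   3   4   3   3   3   4   2   3   3   3   3   2   0   0  21  22  22  14  41  81  84  57  25  35  39  17  30  73
153    3   2   2   4   4   3   3   3   2   3   2   2   1   2   1   3  19  22
[... 2348 characters left out ...]
  3   4   4  39  56  28   1   4   3  10   8   7   2   3   4   4   3   3   4
173    3   4   3   3   3   3   3   4   4   3   3   4   4   4  38  56  56   5   3   4   3   4  12   0   3   4   3   4   3   4
174    4   4   3   3   3   3   4   3   4   3   3   3   3   3  39  56  22   2   3   4   3   3   4   7   2   4   3   3   3   3
175    3   3   4   3   3   4   4   3   3   4   4   4   4   4  39  55   5   4   4   4   3   4   3  11   7   2   4   3   3   2
176    4   3   4   3   4   3   4   3   3   4   3   3   5   3  38  55   5   4   4   4   3   4   3   4  12   1   3   4   4   4
177    4   3   4   3   3   3   3   4   3   3   4   4   4   4  38  56   6   4   4   3   4   3   4   3   2   6   3   4   4   2
```

```bash
python3 - <<'E'
from h import *
s=bot.read_camera("side"); st=bot.read_state(); R=Ro.from_rotvec(st["tcp_rot"]).as_matrix(); p=st["tool_pos"]
a=R[:,0];y=R[:,1];z=np.array([0,0,1.]); G=p+.0004*z
for th in(38,41,44,47):
    t=np.radians(th); u=np.sin(t)*a+np.cos(t)*z; px=-(np.cos(t)*a-np.sin(t)*z)
    P=[G+k*u*1e-3+e*29e-3*px+f*21e-3*y for k in(-44,-48) for e,f in((1,1),(1,-1),(-1,1),(-1,-1))]
    print(th,proj(s,P).round(1).tolist(),'top of handle',proj(s,G+.04*u).round(1))
go(hook(-25,42),YS)
E
```

```text
38 [[259.5, 144.9], [274.5, 142.7], [263.8, 165.2], [278.9, 162.9], [259.3, 145.4], [274.2, 143.2], [263.5, 165.6], [278.6, 163.3]] top of handle [[274.6 143.4]]
41 [[259.4, 143.9], [274.4, 141.7], [263.5, 164.5], [278.6, 162.2], [259.2, 144.3], [274.1, 142.2], [263.3, 164.9], [278.3, 162.6]] top of handle [[274.8 144.2]]
44 [[259.3, 142.9], [274.3, 140.8], [263.3, 163.8], [278.3, 161.5], [259.1, 143.3], [274.0, 141.1], [263.0, 164.1], [278.0, 161.8]] top of handle [[275. 145.]]
47 [[259.3, 142.0], [274.3, 139.8], [263.0, 163.1], [278.1, 160.8], [259.0, 142.3], [274.0, 140.1], [262.7, 163.3], [277.7, 161.0]] top of handle [[275.1 145.8]]
shift [0.0009 0.001  0.0027] turn 0.0 | now [ 0.5161 -0.0241  0.1513] yaw 1.808 t 7.85 F [ 0.6 -0.1 -0.4]
```

```bash
python3 - <<'E'
from h import *
s=bot.read_camera("side");t=bot.read_camera("top"); S=cv2.imread("pics/s1.png").max(2);T=cv2.imread("pics/t1.png").max(2)
X=tri(t,[[372.5,210]],s,[[258.1,158.3]]); print('spot station',((X-ST[1])@ST[0]*1000).round(1))
print('pred side bail',proj(s,W(ST,[(13,-28,32),(13,-10,32),(17,-28,32),(17,-10,32)])).round(1).tolist(),'plate front edge top',proj(s,W(ST,[(9,-30,16),(9,-8,16),(39,-30,16)])).round(1).tolist())
print('pred top bail',proj(t,W(ST,[(13,-28,32),(13,-10,32),(17,-28,32),(17,-10,32)])).round(1).tolist())
def dump(I,x0,x1,y0,y1):
    print('    '+''.join(f'{x:4d}' for x in range(x0,x1)))
    for y in range(y0,y1): print(y,''.join(f'{v:4d}' for v in I[y,x0:x1]))
dump(S,252,268,148,168); dump(T,364,384,200,222)
E
```

```text
gap mm 2.8714817830472277
spot station [[  8.6 -13.5  30.8]]
pred side bail [[261.9, 156.4], [256.1, 157.3], [261.6, 155.6], [255.8, 156.5]] plate front edge top [[262.9, 161.3], [255.9, 162.4], [260.5, 155.9]]
pred top bail [[375.8, 215.9], [374.0, 208.8], [377.4, 215.6], [375.5, 208.4]]
     252 253 254 255 256 257 258 259 260 261 262 263 264 265 266 267
148  117 124 126 124  99  94  92 106 114 114 115 115 114 122 126 120
149  116 125 126 125  89  80  73  89 112 115 116 115 113 122 126 120
150  116 124 126 126  93  73  60  78 105 113 114 115 115 121 126 121
151  116 123 126 123  85  68  71  81  88 110 115 115 114 122 126 119
152  116 122 124 124  87  76  76  77  67 103 114 115 115 122 127 118
153  113 122 123 124  94  73  66  75  74  90 111 114 114 123 126 119
154  111 121 123 124  86  61  70  81  78  76 103 112 115 123 126 119
155  112 122 124 125  84  71  80  74  70  70  96 112 114 122 127 120
156  112 122 124 125  94  83  73  61  74  77  88 107 114 122 127 115
157  111 122 125 125  96  83  82  81  88  90  90 100 113 122 128 110
158  111 121 123 126 102 128 145 118 106  98  95  9
[... 1893 characters left out ...]
 153 235 239 241 237
214  203 202 204 179 225 210 102 113 115 127 135 136 112 129 112 108 226 238 240 237
215  204 203 204 164 231 223 106 111 115 119 133 139 114 114 102 119 223 242 243 243
216  204 204 203 162 235 228 116 110 115 112 130 138 137 122 117 125 188 234 241 244
217  203 202 203 203 215 201 143 107 115 115 132 133 118 124 167 216 185 237 247 251
218  203 203 203 205 171 166 145  99 111 113 124 126 137 182 255 255 202 233 249 255
219  204 204 204 205 164 246 232 122 133 142 146 146 146 134 254 255 225 182 150 165
220  204 204 205 206 190 153 139 144 148 148 150 154 166 171 171 160 166 178 180 180
221  205 204 205 205 207 178 144 150 162 173 179 169 177 182 181 182 182 183 182 188
```

In the top view the bail crossbar is the stripe from (374,209) to (375,216), which puts it at station x ≈ 13 mm as projected. Insert over the bail, then go down behind it.

>>> play_rows(steps=[-0.015,0.001,0.003,0,-0.03,0.001,0.003,0,-0.045,0.001,0.003,0,-0.057,0.001,0.003,0,-0.057,0.001,0.003,0])

```text
time: 8.57
tool_pos: [0.5291, -0.0807, 0.1463]
tcp_rot: [-1.946, -2.467, -0.0]
wrist_force: [-0.2, 0.7, 0.0]
width: 0.124
grip_force: 97.6
```

```bash
python3 -c "
from h import *
go(hook(33,42),YS);go(hook(33,23),YS)"
```

```text
shift [ 0.0009  0.0017 -0.0023] turn -0.002 | now [ 0.5291 -0.0807  0.1463] yaw 1.806 t 8.57 F [-0.2  0.7  0. ]
shift [0.0009 0.0017 0.0167] turn -0.002 | now [ 0.5291 -0.0807  0.1463] yaw 1.806 t 8.57 F [-0.2  0.7  0. ]
```

>>> play_rows(steps=[0,0.001,0.006,0,0,0.001,0.012,0,0,0.001,0.017,0,0,0.001,0.017,0,0,0.001,0.017,0])

```text
time: 9.2
tool_pos: [0.532, -0.0798, 0.1313]
tcp_rot: [1.938, 2.466, 0.001]
wrist_force: [0.4, -1.2, 6.4]
width: 0.129
grip_force: 100.3
```

```bash
python3 - <<'E'
from h import *
go(hook(25,23),YS)
s=bot.read_camera("side"); I=s["pixels"].max(2)
print('    '+''.join(f'{x:4d}' for x in range(252,268)))
for y in range(146,168): print(y,''.join(f'{v:4d}' for v in I[y,252:268]))
E
```

```text
shift [ 0.0088 -0.0013  0.0016] turn 0.001 | now [ 0.532  -0.0798  0.1313] yaw 1.809 t 9.2 F [ 0.4 -1.2  6.4]
     252 253 254 255 256 257 258 259 260 261 262 263 264 265 266 267
146  135 198 215 178 141 135 135  85  39  29  55  90  81  71 100  56
147  132 184 193 157 138 135 135 119  61  28  55  90  82  79 108  75
148  119 127 129 123 136 136 135 135  88  39  64  92  81  91 111 103
149  119 127 128 127 135 135 135 135 120 109  88  93  82  93 111 115
150  119 126 127 127 126 133 135 135 135 136 111  98  93  94 112 114
151  118 126 127 127 112 130 135 135 135 136 127 110 107 106 114 114
152  118 126 127 127 107 129 135 135 135 136 134 127 114 115 116 114
153  116 124 125 127 101 130 135 136 135 136 135 132 118 113 117 115
154  114 124 126 127  87 131 136 135 135 136 138 136 120 116 116 112
155  114 124 127 127  85 125 130 120 114 111 118 127 118 121 124 116
156  114 124 127 128  95 104  99  84  84  81  88 107 116 125 130 118
157  114 123 127 128  98  85  84  82  90  92  91 102 114 126 131 113
158  114 124 125 128 105 131 148 120 109 102  97 100 115 126 130 113
159  112 126 127 128 107 129 142 117 108 102  98  99 114 125 130 112
160  114 125 128 129 104  99 101 100  99  98  97  99 114 125 130 112
161  113 125 127 128 105 101 102 100  97  98  98 101 114 124 129 118
162  113 125 127 129 105 100 103  98  97  98  98  99 104 122 128 131
163  112 125 127 126 102 100 101  98  99  98  98  99 101 121 129 138
164  112 125 126 124 101  97 107 123 138 156 175 154 135 122 128 138
165  106 124 126 123 137 141 133 134 136 153 169 148 127 119 135 148
166  127 120 122 125 132 135 123 111 123 139 141 139 127 132 151 158
167  129 132 115 112 103 100  97 129 149 157 159 158 152 143 157 159
```

```bash
cat > fl.py <<'E'
from h import *
st=bot.read_state(); s=bot.read_camera("side"); R=Ro.from_rotvec(st["tcp_rot"]).as_matrix(); p=st["tool_pos"]
a=R[:,0];y=R[:,1];z=np.array([0,0,1.]); G=p+.0004*z; print(p.round(4),st["wrist_force"].round(1),st["torque"].round(2))
for th in(36,40,44,48):
    t=np.radians(th); u=np.sin(t)*a+np.cos(t)*z; px=-(np.cos(t)*a-np.sin(t)*z)
    P=[G+k*u*1e-3+e*29e-3*px+f*21e-3*y for k in(-44,-48) for e,f in((1,1),(1,-1),(-1,1),(-1,-1))]
    print(th,proj(s,P).round(1).tolist(),'handle top',proj(s,[G+.04*u-.008*px-.006*y,G+.04*u-.008*px+.006*y]).round(1).tolist())
I=s["pixels"].max(2)
print('    '+''.join(f'{x:4d}' for x in range(248,286)))
for y in range(126,162): print(y,''.join(f'{v:4d}' for v in I[y,248:286]))
E
python3 fl.py
```

```text
[ 0.532  -0.0799  0.1313] [ 0.8 -2.3  6.3] [-1.1  -0.25 -0.03]
36 [[253.8, 140.6], [268.1, 138.6], [258.0, 159.7], [272.4, 157.6], [253.6, 141.1], [267.9, 139.1], [257.8, 160.2], [272.2, 158.0]] handle top [[270.5, 140.3], [266.1, 140.9]]
40 [[253.7, 139.3], [268.0, 137.3], [257.6, 158.9], [272.1, 156.8], [253.5, 139.8], [267.8, 137.7], [257.4, 159.3], [271.8, 157.1]] handle top [[270.7, 141.3], [266.3, 142.0]]
44 [[253.6, 138.1], [268.0, 136.1], [257.3, 158.0], [271.8, 155.9], [253.4, 138.4], [267.7, 136.4], [257.1, 158.3], [271.5, 156.2]] handle top [[270.8, 142.4], [266.4, 143.0]]
48 [[253.5, 136.9], [267.9, 134.9], [257.0, 157.1], [271.4, 154.9], [253.3, 137.1], [267.6, 135.1], [256.8, 157.3], [271.1, 155.1]] handle top [[271.0, 143.5], [266.6, 144.1]]
     248 249 250 251 252 253 254 255 256 257 258 259 260 261 262 263 264 265 266 267 268 269 270 271 272 273 274 275 276 277 278 279 280 281 282 283 284 285
126   30  36  47  55 104 111 112 109 108  83  41  29  28  28  28  30  29  29  31  29  29  29  27  29  30  28  31  91  53  33  27  29  29  27  31  31  29  37
127   30  29  33  4
[... 4775 characters left out ...]
 108 108 110 112 113 114 114 115 114 116 118 116 116 113 113 112 112 111
158   95  96 107 113 114 124 126 129 104 131 148 121 109 102  98 100 114 126 130 113 107 107 110 113 115 115 115 114 113 115 116 115 115 113 112 110 110 110
159   93  95 100 107 113 125 126 128 107 129 142 118 108 101  97  98 114 125 130 113 100 106 109 111 111 111 113 112 113 115 115 113 113 112 111 110 110 111
160   93  94  95 105 113 127 128 128 104  99 102  99  99  98  97  99 114 124 129 112  96 104 108 110 109 110 111 110 110 112 112 112 112 112 110 110 110 109
161   94  95  96 105 114 126 126 128 105 100 102 100  97  98  97 100 113 124 129 117  99 101 108 109 111 110 109 109 108 109 109 112 112 111 111 109 109 109
```

>>> play_rows(steps=[0,0,-0.006,0,0.004,0,-0.014,0,0.004,0,-0.023,0,0.004,0,-0.023,0,0.024,0,-0.023,0,0.044,0,-0.023,0,0.064,0,-0.023,0,0.064,0,-0.015,0,0.064,0,-0.015,0,0.064,0,-0.015,0])

```text
time: 10.55
tool_pos: [0.5149, -0.0173, 0.1442]
tcp_rot: [-1.943, -2.468, 0.0]
wrist_force: [0.2, -0.1, -0.8]
width: 0.127
grip_force: 99.4
```

```bash
python3 -c "
from h import *
go(hook(-30,20),YS)"
```

```text
shift [-0.0011  0.0006  0.0176] turn -0.001 | now [ 0.5149 -0.0173  0.1442] yaw 1.808 t 10.55 F [ 0.2 -0.1 -0.8]
```

>>> play_rows(steps=[0,0,0.01,0,0,0,0.017,0,0,0,0.02,0,0,0,0.02,0,0,0,0.02,0])

```text
time: 11.18
tool_pos: [0.515, -0.0171, 0.1244]
tcp_rot: [1.943, 2.468, 0.0]
wrist_force: [-0.4, -0.1, -1.3]
width: 0.123
grip_force: 99.4
```

>>> play_rows(steps=[0,0,0.003,0,0,0,0.006,0,0,0,0.006,0,0,0,0.006,0])

```text
time: 11.68
tool_pos: [0.5148, -0.017, 0.1182]
tcp_rot: [-1.943, -2.468, 0.0]
wrist_force: [-0.3, -0.6, -0.0]
width: 0.128
grip_force: 99.4
```

>>> play_rows(steps=[0,0,0.003,0,0,0,0.003,0,0,0,0.003,0])

```text
time: 12.05
tool_pos: [0.5148, -0.017, 0.1152]
tcp_rot: [-1.943, -2.468, 0.0]
wrist_force: [0.2, 0.1, -1.5]
width: 0.123
grip_force: 99.4
```

>>> play_rows(steps=[0,0,0.003,0,0,0,0.003,0,0,0,0.003,0])

```text
time: 12.42
tool_pos: [0.5148, -0.0171, 0.1122]
tcp_rot: [-1.943, -2.468, 0.0]
wrist_force: [-0.3, -0.0, -1.1]
width: 0.121
grip_force: 99.4
```

>>> play_rows(steps=[0,0,0.003,0,0,0,0.003,0,0,0,0.003,0])

```text
time: 12.8
tool_pos: [0.5152, -0.017, 0.1098]
tcp_rot: [1.943, 2.468, 0.001]
wrist_force: [-1.1, 1.4, 3.3]
width: 0.125
grip_force: 100.2
```

Contact with the apron at TCP z 0.110 means the lean is about 48°, too much. I'll ease it back to about 39° by pushing the hook bend against the front of the station's centre wall, using a light grip.

>>> play_rows(steps=[0,0,-0.012,0,0,0.01,-0.024,0,0,0.019,-0.024,0,0,0.019,-0.024,0,-0.01,0.019,-0.024,0,-0.018,0.019,-0.024,0,-0.018,0.019,-0.024,0], grip_force=60)

```text
time: 13.68
tool_pos: [0.5372, -0.0302, 0.1329]
tcp_rot: [-1.944, -2.466, -0.001]
wrist_force: [-0.4, 3.1, -0.8]
width: 0.121
grip_force: 99.7
```

>>> play_rows(steps=[-0.004,0,0,0,-0.008,0,0,0,-0.012,0,0,0,-0.016,0,0,0,-0.02,0,0,0,-0.02,0,0,0,-0.02,0,0,0], grip_force=25)

```text
time: 14.55
tool_pos: [0.5414, -0.0479, 0.1325]
tcp_rot: [-1.942, -2.465, -0.002]
wrist_force: [0.2, 6.4, -2.5]
width: 0.129
grip_force: 98.8
```

```bash
python3 -c "
from h import *
s=bot.read_state();print(((s['tool_pos']-ST[1])@ST[0]*1000).round(1),s['wrist_force'].round(1),s['width'])"; python3 fl.py
```

```text
[-97.1  -1.  132.5] [ 0.2  6.4 -2.5] 0.12899272862053804
[ 0.5414 -0.0479  0.1325] [ 0.2  6.4 -2.5] [1.74 0.11 0.08]
36 [[250.4, 146.7], [265.1, 144.5], [254.6, 166.2], [269.4, 163.9], [250.3, 147.2], [264.9, 145.0], [254.4, 166.7], [269.2, 164.4]] handle top [[267.2, 146.6], [262.7, 147.2]]
40 [[250.3, 145.4], [265.0, 143.2], [254.3, 165.4], [269.1, 163.1], [250.1, 145.8], [264.7, 143.7], [254.1, 165.7], [268.8, 163.4]] handle top [[267.3, 147.6], [262.8, 148.3]]
44 [[250.2, 144.1], [264.9, 142.0], [253.9, 164.4], [268.7, 162.2], [250.0, 144.5], [264.6, 142.3], [253.7, 164.7], [268.5, 162.4]] handle top [[267.5, 148.7], [263.0, 149.4]]
48 [[250.1, 142.9], [264.8, 140.7], [253.6, 163.5], [268.4, 161.2], [249.9, 143.1], [264.6, 141.0], [253.4, 163.7], [268.1, 161.4]] handle top [[267.7, 149.8], [263.2, 150.5]]
     248 249 250 251 252 253 254 255 256 257 258 259 260 261 262 263 264 265 266 267 268 269 270 271 272 273 274 275 276 277 278 279 280 281 282 283 284 285
126   42  31  30  29  29  32  31  29  28  30  29  29  28  31  29  29  31  29  29  28  28  29  29  29  27  30  36  79  86  
[... 4829 characters left out ...]
 105 108 111 113 114 115 115 114 114 118 117 117 116 114 113 112 112 111
158   95  95 107 113 114 126 135 135 136 135 137 131 116 111 112 112 112 112 111 112 113 108 110 114 115 116 116 115 114 116 117 116 114 113 112 110 110 110
159   93  95 101 109 114 119 135 136 136 135 136 137 118 111 112 113 112 112 111 112 114 108 109 112 112 113 113 112 113 114 115 114 113 113 111 111 109 111
160   94  95  95 106 114 118 135 137 136 136 137 138 118 111 111 112 112 112 111 112 112 102 107 109 111 111 111 110 110 112 112 112 112 113 111 110 109 110
161   95  95  95 106 114 123 138 137 136 136 136 137 118 111 112 113 113 113 112 111 112  99 107 110 112 112 110 108 108 109 110 112 112 112 111 109 109 110
```

>>> play_rows(steps=[0.01,0,0,0,0.03,-0.006,0,0,0.04,-0.018,0,0,0.04,-0.018,0.005,0,0.04,-0.018,0.005,0,0.04,-0.018,0.005,0], grip_force=100)

```text
time: 15.35
tool_pos: [0.5156, -0.0152, 0.1284]
tcp_rot: [1.943, 2.468, 0.0]
wrist_force: [0.8, -0.1, -1.1]
width: 0.126
grip_force: 99.0
```

>>> play_rows(steps=[0,0,0.003,0,0,0,0.003,0,0,0,0.003,0])

```text
time: 15.72
tool_pos: [0.5154, -0.015, 0.1252]
tcp_rot: [-1.943, -2.468, 0.0]
wrist_force: [-0.4, 1.0, -0.5]
width: 0.125
grip_force: 99.0
```

>>> play_rows(steps=[0,0,0.003,0,0,0,0.003,0,0,0,0.003,0])

```text
time: 16.1
tool_pos: [0.5154, -0.0149, 0.1223]
tcp_rot: [1.943, 2.468, -0.0]
wrist_force: [0.6, -0.3, 0.5]
width: 0.126
grip_force: 99.0
```

>>> play_rows(steps=[0,0,0.002,0,0,0,0.002,0,0,0,0.002,0])

```text
time: 16.48
tool_pos: [0.5161, -0.0149, 0.1215]
tcp_rot: [1.942, 2.467, 0.001]
wrist_force: [-1.2, 0.3, 5.5]
width: 0.121
grip_force: 99.9
```

```bash
python3 -c "
from h import *
s=bot.read_state();print(((s['tool_pos']-ST[1])@ST[0]*1000).round(1),s['tool_pos'],s['wrist_force'].round(1),s['torque'].round(2))"
```

```text
[-135.1  -17.8  121.5] [ 0.51613896 -0.01487136  0.12150889] [-1.2  0.3  5.5] [-0.38  0.18 -0.1 ]
```

Contact at TCP z 0.122 gives a lean of about 40.5°, so the barb is level. I retry the insertion with the corrected offsets.

```bash
sed -i 's/^HX,HZ=.*/HX,HZ=-.0965,-.112/' h.py; python3 -c "
from h import *
go(hook(-38,43),YS);go(hook(33,43),YS)"
```

```text
shift [-0.0006 -0.0011 -0.0335] turn -0.0 | now [ 0.5161 -0.0149  0.1215] yaw 1.808 t 16.48 F [-1.2  0.3  5.5]
shift [-0.0716 -0.0011 -0.0334] turn -0.0 | now [ 0.5161 -0.0149  0.1215] yaw 1.808 t 16.48 F [-1.2  0.3  5.5]
```

>>> play_rows(steps=[0,0,-0.018,0,0,-0.001,-0.034,0,-0.01,-0.001,-0.034,0,-0.028,-0.001,-0.034,0,-0.046,-0.001,-0.034,0,-0.062,-0.001,-0.034,0,-0.0715,-0.001,-0.034,0,-0.0715,-0.001,-0.034,0,-0.0715,-0.001,-0.034,0])

```text
time: 17.6
tool_pos: [0.531, -0.0844, 0.1541]
tcp_rot: [-1.943, -2.468, -0.0]
wrist_force: [-1.1, 0.3, -0.3]
width: 0.124
grip_force: 98.8
```

```bash
python3 -c "
from h import *
go(hook(33,43),YS);go(hook(33,24),YS)"
```

```text
shift [-0.0005  0.0007 -0.0009] turn -0.001 | now [ 0.531  -0.0844  0.1541] yaw 1.808 t 17.6 F [-1.1  0.3 -0.3]
shift [-0.0005  0.0007  0.0181] turn -0.001 | now [ 0.531  -0.0844  0.1541] yaw 1.808 t 17.6 F [-1.1  0.3 -0.3]
```

>>> play_rows(steps=[0,0.001,0.006,0,0,0.001,0.012,0,0,0.001,0.012,0])

```text
time: 17.98
tool_pos: [0.5334, -0.0845, 0.1436]
tcp_rot: [1.939, 2.467, 0.001]
wrist_force: [-0.3, -0.6, 6.0]
width: 0.128
grip_force: 100.0
```

>>> play_rows(steps=[0,0,0.003,0,0,0,0.006,0,0,0,0.006,0])

```text
time: 18.35
tool_pos: [0.5345, -0.0842, 0.1394]
tcp_rot: [1.939, 2.466, 0.004]
wrist_force: [-2.6, 2.7, 12.3]
width: 0.124
grip_force: 101.5
```

Contact at hook height of about 32 mm in both tries fits a solid block top. The near bay therefore holds the filler: the bright edge at side (258,158) triangulated to x≈9, z≈31, which is its front top edge. The carrier must be in the far bay (+19). I back off straight up and check the far bay in one enlarged crop.

>>> play_rows(steps=[0,0,-0.01,0,0,0,-0.022,0,0.02,0,-0.022,0,0.05,0,-0.022,0,0.08,0,-0.022,0,0.08,0,-0.022,0])

```text
time: 19.1
tool_pos: [0.5123, -0.0044, 0.158]
tcp_rot: [-1.939, -2.471, 0.0]
wrist_force: [0.3, 0.1, -0.4]
width: 0.128
grip_force: 99.8
```

```bash
python3 - <<'E'
from h import *
s=bot.read_camera("side");t=bot.read_camera("top"); S0=cv2.imread("pics/s1.png");T0=cv2.imread("pics/t1.png")
pts=lambda c,x:proj(c,W(ST,[(x,10,32),(x,19,32),(x,28,32)])).round(1).tolist()
for x in(13,17): print(x,'side',pts(s,x),'top',pts(t,x))
print('comb front top',proj(s,W(ST,[(43,8,32),(43,30,32),(43,8,16),(43,30,16)])).round(1).tolist())
def dump(I,x0,x1,y0,y1):
    print('    '+''.join(f'{x:4d}' for x in range(x0,x1)))
    for y in range(y0,y1): print(y,''.join(f'{v:4d}' for v in I[y,x0:x1]))
dump(T0.max(2),362,378,188,206); dump(S0.max(2),242,258,146,170)
def cr(i,x,y,w,h,k):
    o=cv2.resize(i[y:y+h,x:x+w],None,fx=k,fy=k,interpolation=cv2.INTER_CUBIC)/255.
    return (255*np.clip((o-.2)/.45,0,1)).astype(np.uint8)
cv2.imwrite("pics/d.png",np.hstack([cr(T0,355,183,30,40,13),cr(S0,240,140,30,40,13)]))
d=np.abs(s["pixels"].astype(int)-S0).max(2); print('change in near bay',d[156:166,256:263].max(),'far',d[150:166,245:252].max())
E
```

```text
13 side [[249.7, 158.2], [246.7, 158.7], [243.8, 159.1]] top [[371.9, 200.9], [371.0, 197.3], [370.1, 193.8]]
17 side [[249.4, 157.5], [246.4, 157.9], [243.5, 158.4]] top [[373.5, 200.5], [372.6, 197.0], [371.7, 193.5]]
comb front top [[248.1, 152.7], [241.0, 153.7], [248.2, 157.0], [241.2, 158.0]]
     362 363 364 365 366 367 368 369 370 371 372 373 374 375 376 377
188   92  95  93  91  90  87  99 149 247 255 249 239 247 248 245 241
189   88  91  97 109 132 144 143 140 245 255 225 217 238 243 243 243
190  181 137 142 143 145 147 149 161 183 174 150 177 231 244 243 243
191  184 137 143 148 149 162 173 174 159 142 140 138 225 245 241 240
192  174 141 147 158 171 175 161 148 142 130 126 117 214 239 237 237
193  172 150 163 170 152 129 124 114 110 107 106 103 187 235 242 241
194  186 191 203 183 154 100 104 109 127 135 131 128 164 229 243 240
195  178 189 208 149 176 181 122 117 125 132 130 128 121 222 243 241
196  174 194 221 170 197 194 126 129 131 129 129 130 124 221 243 241
197  189 208 237 201 155 149 130 133 130 126 130 133 127 189 235 242
198  195 174 208 199 105 123 134 135 128 
[... 1562 characters left out ...]
  95  98  96  92  93  94 103 111 123 125 126 109  98
161  126 124 101  92  93  94  92  93  94 104 111 123 124 126 108 100
162  125 123 102  91  93  95  93  93  93  99 111 123 124 126 109 100
163  124 122 100  91  94  93  93  91  92  98 110 123 124 126 107 100
164  124 118  97  92 105 124 104  95  94  97 110 124 124 125 103  95
165  124 126  97  95 105 119 102  94  95  94 104 122 123 124 134 138
166  123 131  95 104 123 127 152 173 162 144 125 116 121 127 132 132
167  123 128 140 133 131 129 147 166 154 136 127 129 141 144 139 136
168  122 130 137 122 109 116 125 137 139 136 142 150 155 157 156 155
169  143 146 140 137 135 143 149 155 158 157 157 156 155 155 156 156
change in near bay 5 far 5
```

View pics/d.png

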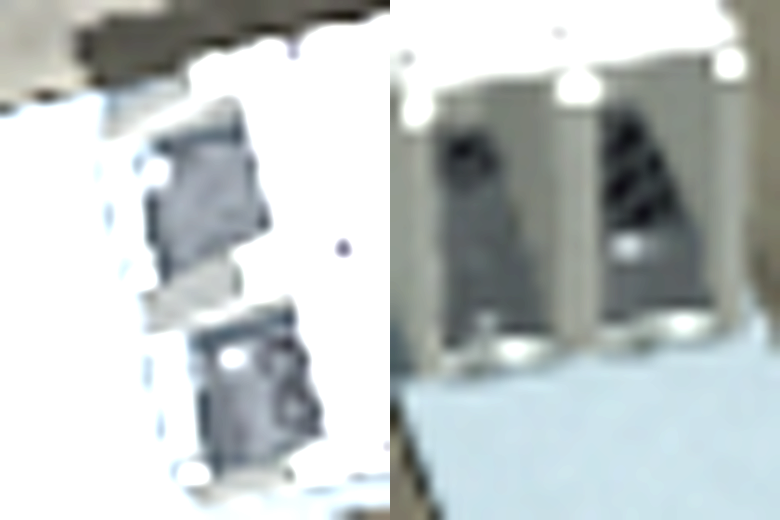

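```bash
python3 - <<'E'
from h import *
s=bot.read_camera("side");t=bot.read_camera("top")
def sta(tp,sp,n): X=tri(t,[tp],s,[sp]); print(n,((X-ST[1])@ST[0]*1000).round(1))
sta((366.5,195.7),(246.9,164.5),'far spot'); sta((372.4,210.2),(257.9,158.5),'near spot')
sta((365,204),(252.8,146.5),'?'); 
# calibration: lip glints
for n,P in(('apron front corners',[(-102,45,8),(-102,-45,8)]),('lip ends',[(0,5,13),(0,33,13),(0,-5,13),(0,-33,13)]),('wall top',[(0,0,82)])): print(n,proj(s,W(ST,P)).round(1).tolist(),proj(t,W(ST,P)).round(1).tolist())
for nm,y in(('near',-19),('far',19)):
  print(nm,'plate top z16 x10,x40',proj(s,W(ST,[(10,y,16),(40,y,16)])).round(1).tolist(),'filler top z32 x9,40',proj(s,W(ST,[(9,y,32),(40,y,32)])).round(1).tolist(), 'roof edge z82',proj(s,W(ST,[(6,y,82)])).round(1).tolist())
E
```

```text
gap mm 6.321839588878315
far spot [[ 6.6 23.6 16.6]]
gap mm 1.8555965231606226
near spot [[  8.7 -13.4  29.9]]
gap mm 5.785183401079165
? [[-23.2   4.7  95.8]]
apron front corners [[247.0, 189.8], [277.7, 184.7]] [[321.7, 198.2], [330.1, 233.1]]
lip ends [[252.4, 165.6], [243.3, 167.0], [255.6, 165.1], [264.7, 163.7]] [[365.3, 204.9], [362.5, 194.1], [366.3, 208.8], [369.0, 219.7]]
wall top [[253.6, 146.1]] [[373.7, 203.4]]
near plate top z16 x10,x40 [[259.3, 161.7], [257.0, 156.2]] filler top z32 x9,40 [[259.4, 157.5], [256.9, 151.9]] roof edge z82 [[259.4, 144.1]]
far plate top z16 x10,x40 [[247.1, 163.6], [244.9, 158.1]] filler top z32 x9,40 [[247.0, 159.4], [244.8, 153.7]] roof edge z82 [[246.8, 146.0]]
```

The two glints triangulate to z ≈ 30 at the near bay (the filler's 32 mm front top edge) and z ≈ 17 at the far bay (the carrier's 16 mm base plate edge). The carrier is in the far bay, and the filler is unmoved (pixel change ≤5). I re-check the lean by touching the apron, then go in at y=+19.

>>> play_rows(steps=[0,0.02,0.01,0,0,0.037,0.02,0,0,0.037,0.032,0,0,0.037,0.032,0,0,0.037,0.032,0])

```text
time: 19.92
tool_pos: [0.5487, 0.0017, 0.1262]
tcp_rot: [-1.943, -2.468, 0.001]
wrist_force: [0.5, 0.9, -1.0]
width: 0.124
grip_force: 99.8
```

>>> play_rows(steps=[0,0,0.003,0,0,0,0.003,0,0,0,0.003,0])

```text
time: 20.3
tool_pos: [0.5493, 0.0021, 0.1235]
tcp_rot: [1.943, 2.468, 0.0]
wrist_force: [0.1, 0.2, -1.3]
width: 0.123
grip_force: 99.8
```

>>> play_rows(steps=[0,0,0.003,0,0,0,0.003,0,0,0,0.003,0])

```text
time: 20.68
tool_pos: [0.5492, 0.0021, 0.1202]
tcp_rot: [-1.943, -2.468, 0.0]
wrist_force: [0.0, -0.3, -0.7]
width: 0.125
grip_force: 99.8
```

>>> play_rows(steps=[0,0,0.003,0,0,0,0.003,0,0,0,0.003,0])

```text
time: 21.05
tool_pos: [0.5499, 0.0022, 0.1181]
tcp_rot: [1.943, 2.468, 0.001]
wrist_force: [-1.4, 2.0, 4.5]
width: 0.125
grip_force: 100.6
```

>>> play_rows(steps=[0,0,0.002,0,0,0,0.002,0,0,0,0.002,0])

```text
time: 21.42
tool_pos: [0.5502, 0.0028, 0.1175]
tcp_rot: [1.943, 2.467, 0.003]
wrist_force: [-4.0, 4.6, 13.0]
width: 0.124
grip_force: 101.9
```

```bash
sed -i 's/^HX,HZ=.*/HX,HZ=-.1015,-.1073/' h.py; python3 -c "
from h import *
s=bot.read_state();print(((s['tool_pos']-ST[1])@ST[0]*1000).round(1))
go(hook(33,43,19),YS);go(hook(33,25,19),YS)"
```

```text
[-144.3   19.4  117.5]
shift [-0.0758 -0.0003 -0.0329] turn -0.001 | now [0.5502 0.0028 0.1175] yaw 1.807 t 21.43 F [-4.   4.6 13. ]
shift [-0.0758 -0.0004 -0.0149] turn -0.001 | now [0.5502 0.0028 0.1175] yaw 1.807 t 21.43 F [-4.   4.6 13. ]
```

>>> play_rows(steps=[0,0,-0.018,0,-0.006,0,-0.036,0,-0.022,0,-0.036,0,-0.038,0,-0.036,0,-0.054,0,-0.036,0,-0.068,0,-0.036,0,-0.076,0,-0.036,0,-0.076,0,-0.036,0,-0.076,0,-0.036,0])

```text
time: 22.55
tool_pos: [0.567, -0.0715, 0.1511]
tcp_rot: [-1.943, -2.468, 0.0]
wrist_force: [0.1, -0.1, -1.0]
width: 0.126
grip_force: 99.8
```

```bash
python3 -c "
from h import *
go(hook(33,25,19),YS)"
```

```text
shift [0.0004 0.0007 0.0188] turn -0.0 | now [ 0.567  -0.0715  0.1511] yaw 1.808 t 22.55 F [ 0.1 -0.1 -1. ]
```

Go down in two stages, watching the force.

>>> play_rows(steps=[0,0.001,0.004,0,0,0.001,0.008,0,0,0.001,0.01,0,0,0.001,0.01,0])

```text
time: 23.05
tool_pos: [0.5679, -0.0714, 0.1409]
tcp_rot: [-1.943, -2.468, 0.0]
wrist_force: [-0.1, -0.2, -0.8]
width: 0.123
grip_force: 99.8
```

>>> play_rows(steps=[0,0,0.004,0,0,0,0.007,0,0,0,0.008,0,0,0,0.008,0])

```text
time: 23.55
tool_pos: [0.568, -0.0715, 0.1331]
tcp_rot: [-1.943, -2.468, 0.0]
wrist_force: [0.1, 0.0, -0.1]
width: 0.124
grip_force: 99.8
```

There is no contact down to 26 mm, so the hook is behind the bail. Pull.

>>> play_rows(steps=[0.004,0,0,0,0.008,0,0,0,0.011,0,0,0,0.011,0,0,0])

```text
time: 24.05
tool_pos: [0.5655, -0.0606, 0.1334]
tcp_rot: [1.942, 2.469, 0.0]
wrist_force: [-0.3, -0.4, -0.4]
width: 0.124
grip_force: 99.8
```

>>> play_rows(steps=[0.0,0,-0.003,0,0.001,0,-0.006,0,0.001,0,-0.009,0,0.001,0,-0.009,0])

```text
time: 24.55
tool_pos: [0.5656, -0.0599, 0.1427]
tcp_rot: [1.943, 2.468, 0.001]
wrist_force: [-0.0, 0.3, -0.4]
width: 0.128
grip_force: 99.8
```

```bash
python3 - <<'E'
from h import *
s=bot.read_state();print(((s['tool_pos']-ST[1])@ST[0]*1000).round(1),s['wrist_force'].round(1))
I=bot.read_camera("side")["pixels"].max(2); S0=cv2.imread("pics/s1.png").max(2)
for y in range(150,170): print(y,''.join(f'{v:4d}' for v in I[y,242:256]),'  |',''.join(f'{v:4d}' for v in S0[y,242:256]))
E
```

```text
[-79.7  19.7 142.7] [-0.   0.3 -0.4]
150  129 107 133 136 136 135 115  98  95  96  72  96 101 103   |  126 101  90  85  81  90 105 109 109 110 116 124 126 126
151  128  96 121 134 136 135 135 129 106  99  84 108 114 112   |  125 103  79  63  73  82  98 107 109 110 116 123 126 123
152  128 106 105 131 136 135 135 137 126 110 103 111 114 113   |  126 102  80  79  81  74  90 106 109 110 116 122 124 124
153  129 112  97 130 135 135 135 137 137 118 112 112 114 114   |  126 106  85  82  83  83  94 107 109 110 113 122 123 124
154  128 118 100 131 136 136 136 136 137 118 112 112 113 114   |  125 114  94  86  90  95  96 107 109 110 111 121 123 124
155  128 122 103 132 137 136 136 136 137 127 114 112 113 114   |  125 120 100  95  96  96  95 102 108 111 112 122 124 125
156  128 121 103 125 134 136 136 136 137 135 116 113 114 114   |  126 118 100  96  96  94  96  95 107 110 112 122 124 125
157  128 121 105 113 132 128 134 135 140 139 119 112 113 116   |  126 117  99  98  95  95  94  92 107 111 111 122 125 125
158  129 119 104 106 130 118 118 120 122 123 116 118 119 123   |  127 115  98  96  95  
[... 676 characters left out ...]
9  96  96 110 115 126 127 128   |  124 118  97  92 105 124 104  95  94  97 110 124 124 125
165  127 129  98  96 106 109  99  96  92 101 107 124 125 127   |  124 126  97  95 105 119 102  94  95  94 104 122 123 124
166  127 133  93 102 120 126 152 176 164 142 126 119 125 130   |  123 131  95 104 123 127 152 173 162 144 125 116 121 127
167  126 131 105 126 130 127 148 169 157 135 129 131 144 148   |  123 128 140 133 131 129 147 166 154 136 127 129 141 144
168  125 133 113 118 111 120 128 140 142 129 143 153 159 160   |  122 130 137 122 109 116 125 137 139 136 142 150 155 157
169  146 125 106 132 138 146 152 159 161 154 151 150 157 159   |  143 146 140 137 135 143 149 155 158 157 157 156 155 155
```

The plate glint rose from row 164.5 to 163.5, so the bail is caught and the front is lifted. Lift further and draw out.

>>> play_rows(steps=[0,0,-0.005,0,0.002,0,-0.009,0,0.012,0,-0.01,0,0.022,0,-0.01,0,0.032,0,-0.01,0,0.042,0,-0.01,0,0.052,0,-0.01,0,0.062,0,-0.01,0,0.072,0,-0.01,0,0.08,0,-0.01,0])

```text
time: 25.85
tool_pos: [0.5463, 0.0186, 0.1523]
tcp_rot: [-1.943, -2.469, -0.0]
wrist_force: [0.6, -0.7, -0.8]
width: 0.124
grip_force: 99.7
```

```bash
python3 - <<'E'
from h import *
s=bot.read_state();print(((s['tool_pos']-ST[1])@ST[0]*1000).round(1),s['wrist_force'].round(1),s['width'])
c=bot.read_camera("side");I=c["pixels"]; S0=cv2.imread("pics/s1.png"); cv2.imwrite("pics/s2.png",I)
print(proj(c,W(ST,[(-69,19,45),(-75,8,30),(-75,30,30),(-15,8,13),(-15,30,13)])).round(1).tolist())
d=np.abs(I.astype(int)-S0).max(2)
print('    '+''.join(f'{x:4d}' for x in range(236,266)))
for y in range(152,190): print(y,''.join(f'{v:4d}' for v in I.max(2)[y,236:266]))
E
```

```text
[-160.5   19.4  152.3] [ 0.6 -0.7 -0.8] 0.12380999723036505
[[253.0, 171.0], [257.3, 175.9], [249.8, 177.1], [252.6, 168.6], [245.4, 169.7]]
     236 237 238 239 240 241 242 243 244 245 246 247 248 249 250 251 252 253 254 255 256 257 258 259 260 261 262 263 264 265
152  120 125 124 125 123 126 130 126 109 105  82  53  33  31  28  43  47  35  29  30  30  30  28  62 103 114 114 113 114  79
153  113 123 125 125 125 126 129 118  88  78  79  79  73  86 104 110 111  58  30  30  30  29  49  38  93 113 115 116 115 116
154  104 119 125 124 125 126 128 116  87  79  79  84  99 123 134 135 136  73  29  28  29  56  79  62  87 111 115 116 150 155
155  102 114 124 125 125 125 129 116  88  79  81  80  97 132 137 136 135  74  28  29  30  78  94  79  85 110 116 117 171 180
156  101 111 122 125 124 126 130 115  88  80  79  80  86 125 135 136 136  79  34  28  29  85  95  84  80 105 114 114 144 154
157   99 105 121 124 124 126 130 114  88  79  79  80  80 108 132 136 136  83  36  29  30  85  95  84  77  95 101 100  87  88
158   96 103 115 123 125 125 130 114  87  80  80  80  81  92 130 137 136  84  36  29
[... 3215 characters left out ...]
161 161 119 102 135 138 138 137 152 154 154 153 151 159 162 162 162 161 161
185  107 107 106 108 110 110 109 110 100  83 150 160 160 119 102 152 161 161 160 161 161 160 159 145 149 159 160 161 161 161
186  107 106 107 109 111 111 112 113 113  81 135 156 153 109  96 151 160 160 160 161 160 160 159 154 144 157 160 160 161 161
187  106 106 109 111 110 111 111 112 113 101 104 152 126  81  80 150 159 160 161 161 161 161 160 160 154 153 160 163 159 154
188  107 107 109 112 110 110 109 109 111 110  84 147 111  87 128 155 160 159 162 162 161 162 160 154 149 132 132 131 127 121
189  110 108 110 111 112 112 110 109 110 112  82 125 109 101 128 134 134 133 134 133 129 131 128 121 115 100  91  80  75  86
```

The far bay is now empty and the carrier is out on the apron, hanging on the hook around (250,172). Draw it 23 mm farther, lower it flat and unhook.

>>> play_rows(steps=[0.008,0,0.002,0,0.016,0,0.006,0,0.023,0,0.01,0,0.023,0,0.015,0,0.023,0,0.019,0,0.023,0,0.019,0,0.023,0,0.019,0])

```text
time: 26.78
tool_pos: [0.5412, 0.0401, 0.1333]
tcp_rot: [1.944, 2.468, 0.0]
wrist_force: [0.2, 0.3, -1.1]
width: 0.124
grip_force: 99.9
```

>>> play_rows(steps=[-0.004,0,0,0,-0.008,0,0,0,-0.012,0,0,0,-0.012,0,0,0,-0.012,0,-0.008,0,-0.012,0,-0.016,0,-0.012,0,-0.024,0,-0.012,0,-0.03,0,-0.012,0,-0.03,0])

```text
time: 27.9
tool_pos: [0.5445, 0.0286, 0.1642]
tcp_rot: [1.942, 2.468, 0.002]
wrist_force: [-0.6, -0.2, -1.0]
width: 0.127
grip_force: 99.9
```

```bash
python3 - <<'E'
from h import *
s=bot.read_state();print(((s['tool_pos']-ST[1])@ST[0]*1000).round(1),s['wrist_force'].round(1),s['width'],s['time'])
c=bot.read_camera("side");I=c["pixels"];cv2.imwrite("pics/s3.png",I)
P=lambda m:proj(c,W(ST,[(m-24,10,32),(m-24,28,32),(m-30,8,8),(m-30,30,8),(m+6,8,32),(m+6,30,32),(m+30,8,32),(m+30,30,32)])).round(1).tolist()
print(P(-66))
print('    '+''.join(f'{x:4d}' for x in range(236,270)))
for y in range(160,190): print(y,''.join(f'{v:4d}' for v in I.max(2)[y,236:270]))
E
```

```text
[-170.7   20.   164.2] [-0.6 -0.2 -1. ] 0.1272981207153272 27.9
[[257.9, 178.6], [251.7, 179.6], [259.2, 186.4], [251.7, 187.6], [256.1, 172.3], [248.6, 173.5], [254.1, 167.5], [246.8, 168.6]]
     236 237 238 239 240 241 242 243 244 245 246 247 248 249 250 251 252 253 254 255 256 257 258 259 260 261 262 263 264 265 266 267 268 269
160   77  98 104 120 124 124 130 126  93  80  79  81  80  80  95 132 137 137 123  63  29  37  87  97  71  95 111  94  47  40  89  73  54  71
161   71  94 102 114 123 125 130 126  93  80  79  80  81  80  85 131 137 137 137  90  41  32  87  96  72  82 115 149  82  39  89  89  85  92
162   71  83 101 105 120 123 129 124  91  79  79  79  82  80  81 122 136 137 137 123  83  62  90  97  65 140 157 173 116  54  90 107  99 100
163   71  73  99 103 117 122 128 123  90  81  80  81  81  81  81 104 132 138 136 137 123 104  96  96  68 166 178 177 143 105 101 115 109 103
164   71  71  92 102 111 122 128 121  90  80  80  80  79  78  80  91 133 137 137 137 137 131 107 100  97 168 179 176 167 158 122 116 145 115
165   72  71  77  97 104 121 127 131  93  80  80  79  80  80 
[... 2763 characters left out ...]
 107 107 107 107 110 110 109 110  99  84 150 160 118 103 135 110 107 138 163 167 169 169 167 147 145 158 160 161 161 162 161 161 160 160
186  107 107 107 108 111 112 111 114 114  82 134 156 115  92 144 142 106 153 163 155 157 159 143 120 127 156 161 161 161 161 162 163 163 159
187  106 107 109 110 110 110 110 112 113 101 105 152 108  72 111 129 104 133 122 107  98  99  96  94 129 150 160 163 159 154 151 143 136 129
188  108 106 109 112 111 109 109 109 111 110  83 146 112  88 129 139 140 113  96 124 139 143 138 128 137 131 131 131 126 121 116 103  91  81
189  109 109 109 112 112 111 110 109 110 112  82 125 109 101 153 161 159 138 121 127 128 131 128 121 115 100  90  81  75  85  94  99 100  99
```

The bail shows at (250–257,179) and the comb front at (248–256,173): the carrier stands flat on the apron, unhooked. Take the pick back to the stand.

```bash
python3 -c "
from h import *
go((.5678,.3377,.245),2.16)"
```

```text
shift [ 0.2949  0.0956 -0.0813] turn -0.352 | now [0.5442 0.0286 0.1637] yaw 1.808 t 27.95 F [-0.7  0.1 -1.1]
```

>>> play_rows(steps=[0,0,-0.045,0,0.01,0.003,-0.081,0,0.06,0.02,-0.081,-0.06,0.115,0.037,-0.081,-0.13,0.17,0.055,-0.081,-0.2,0.225,0.073,-0.081,-0.27,0.275,0.09,-0.081,-0.33,0.295,0.0955,-0.081,-0.352,0.295,0.0955,-0.081,-0.352,0.295,0.0955,-0.081,-0.352])

```text
time: 29.2
tool_pos: [0.5673, 0.3364, 0.2438]
tcp_rot: [-1.482, -2.77, 0.002]
wrist_force: [-1.0, -0.2, -1.2]
width: 0.123
grip_force: 99.8
```

```bash
python3 - <<'E'
from h import *
s=bot.read_camera("side"); go((.5678,.3377,.2013),2.16)
st=bot.read_state(); R=Ro.from_rotvec(st["tcp_rot"]).as_matrix(); h=st["tool_pos"]+R@[HX,0,-HZ]; print('hook',h.round(4))
C=pose((.6187,.2617),2.16); print('hook in stand frame',((h-C[1])@C[0]*1000).round(1))
E
```

```text
shift [0.0011 0.0011 0.0427] turn -0.002 | now [0.5675 0.3362 0.244 ] yaw 2.158 t 29.25 F [-0.7 -0.2 -1. ]
hook [0.6237 0.2516 0.1368]
hook in stand frame [-11.2   1.4 136.8]
```

>>> play_rows(steps=[0.001,0.001,0.01,0,0.001,0.001,0.022,0,0.001,0.001,0.034,0,0.001,0.001,0.043,0,0.001,0.001,0.043,0,0.001,0.001,0.043,0])

```text
time: 30.0
tool_pos: [0.568, 0.3393, 0.2015]
tcp_rot: [1.481, 2.77, 0.001]
wrist_force: [0.6, 0.3, -1.0]
width: 0.125
grip_force: 99.8
```

>>> play_rows(steps=[-0.01,0,0,0,-0.028,0,-0.015,0,-0.046,0,-0.0255,0,-0.064,0,-0.033,0,-0.082,0,-0.038,0,-0.096,0,-0.04,0,-0.105,0,-0.0405,0,-0.112,0,-0.0405,0,-0.112,0,-0.0405,0,-0.112,0,-0.0405,0], jaw=254, grip_force=30)

```text
time: 31.25
tool_pos: [0.6303, 0.2461, 0.2421]
tcp_rot: [1.481, 2.77, 0.001]
wrist_force: [-2.2, 3.3, 1.5]
width: 0.123
grip_force: 104.9
```

```bash
python3 - <<'E'
from h import *
C=pose((.6187,.2617),2.16); st=bot.read_state(); print('TCP stand frame',((st["tool_pos"]-C[1])@C[0]*1000).round(1),st["wrist_force"].round(1),st["torque"].round(2),st["grip_force"])
s=bot.read_camera("side");I=s["pixels"].max(2);cv2.imwrite("pics/s4.png",s["pixels"])
T=C[0],C[1]
print('rim',proj(s,W(C,[(24,16,116),(24,-16,116),(-24,-16,116),(-24,16,116)])).round(1).tolist())
p=st["tool_pos"];print('if upright: shank top/bottom at rim',proj(s,[p-[0,0,.048],p-[0,0,.126]]).round(1).tolist(),'flange',proj(s,[p-[0,0,.048]+C[0]@[a,b,0] for a,b in((.029,.021),(.029,-.021),(-.029,-.021),(-.029,.021))]).round(1).tolist())
print('    '+''.join(f'{x:4d}' for x in range(208,250)))
for y in range(196,242): print(y,''.join(f'{v:4d}' for v in I[y,208:250]))
E
```

```text
TCP stand frame [-19.4  -0.9 242.1] [-2.2  3.3  1.5] [ 1.09  0.64 -0.02] 104.87390756607056
rim [[240.2, 241.3], [227.2, 247.6], [215.8, 234.1], [228.5, 228.3]]
if upright: shank top/bottom at rim [[220.5, 205.6], [222.9, 232.6]] flange [[236.6, 209.4], [218.7, 217.4], [204.7, 201.8], [222.1, 194.4]]
     208 209 210 211 212 213 214 215 216 217 218 219 220 221 222 223 224 225 226 227 228 229 230 231 232 233 234 235 236 237 238 239 240 241 242 243 244 245 246 247 248 249
196  109 111 112 113 111 100  66  79  87  95  98  79  88 108 121 122 121 116 113 118 121 117 116 115 116 114 115 115 118 119 120 120 121 120 122 121 120 118 117 115 115 114
197  109 112 112 113 119 134 124 125 108  97  99  85  99 111 120 122 120 117 112 114 120 119 115 116 117 116 116 116 119 120 120 120 124 124 124 124 123 122 118 115 114 112
198  109 112 119 129 135 144 143 140 130 100 100  99 108 112 120 122 121 118 112 112 115 116 114 115 116 116 118 119 121 120 119 119 123 124 124 122 122 121 119 116 112 111
199  117 126 134 140 141 142 142 142 140  99  95 106 110 111 120 123 122 103 107 110 110 113 114 115 114 1
[... 6632 characters left out ...]
  73  73
238  115 115 116 117 118 115  96  86  84 101 124 125 129 127 125 125 108 104 132 140 131 128 123 122 124 124 124 159 205 198 125  74  74  74  73  73  72  71  73  73  74  73
239   99  89  91  92  91  90  76  70  70  86 122 125 125 127 126 128 108  99 112 125 128 128 124 123 123 124 125 123 165 206 178 107  74  73  72  73  71  71  72  73  74  72
240   79  73  74  73  73  72  69  70  71  83 121 125 123 125 126 127 114 107 108 117 126 127 124 122 123 124 125 124 126 165 199 174 105  72  71  71  70  71  72  74  72  71
241   74  72  73  72  72  71  70  70  70  76 119 125 124 124 136 184 170 134 123 131 129 127 134 126 124 124 125 125 124 127 171 177 149  93  71  69  69  71  72  73  73  71
```

The shank's image slope (cols 222.6→223.6 over rows 217–230) matches upright within about 1°. Centre and lower it into the stand.

>>> play_rows(steps=[0.01,-0.001,0,0,0.019,-0.001,0,0,0.019,-0.001,0,0,0.019,-0.001,0.02,0,0.019,-0.001,0.04,0,0.019,-0.001,0.06,0,0.019,-0.001,0.07,0,0.019,-0.001,0.075,0,0.019,-0.001,0.075,0])

```text
time: 32.42
tool_pos: [0.6187, 0.2612, 0.1666]
tcp_rot: [-1.481, -2.77, 0.0]
wrist_force: [-1.0, -0.1, -1.5]
width: 0.123
grip_force: 104.4
```

>>> play_rows(steps=[0,0,0.002,0,0,0,0.004,0,0,0,0.005,0,0,0,0.005,0])

```text
time: 32.92
tool_pos: [0.6186, 0.2612, 0.1618]
tcp_rot: [-1.481, -2.771, 0.0]
wrist_force: [0.1, -0.3, -0.9]
width: 0.127
grip_force: 104.4
```

```bash
python3 - <<'E'
from h import *
C=pose((.6187,.2617),2.16); st=bot.read_state(); print('TCP stand frame',((st["tool_pos"]-C[1])@C[0]*1000).round(1),st["wrist_force"].round(1),st["torque"].round(2))
E
```

```text
TCP stand frame [ -0.3   0.4 161.8] [ 0.1 -0.3 -0.9] [ 0.03 -0.04  0.01]
```

>>> play_rows(steps=[0,0,0.002,0,0,0,0.002,0,0,0,0.004,0,0,0,0.004,0])

```text
time: 33.42
tool_pos: [0.6193, 0.2614, 0.1608]
tcp_rot: [1.48, 2.769, 0.002]
wrist_force: [-3.9, -1.7, 12.1]
width: 0.125
grip_force: 106.5
```

>>> play_rows(steps=[0,0,0.002,0,0,0,0.004,0,0,0,0.004,0])

```text
time: 33.8
tool_pos: [0.6201, 0.2617, 0.1607]
tcp_rot: [1.48, 2.768, 0.006]
wrist_force: [-7.6, -3.8, 25.9]
width: 0.126
grip_force: 108.1
```

>>> play_rows(steps=[0,0,-0.004,0,0,0,-0.006,0,0,0,-0.006,0])

```text
time: 34.17
tool_pos: [0.6196, 0.2616, 0.1609]
tcp_rot: [1.48, 2.769, 0.003]
wrist_force: [0.2, -0.1, 6.4]
width: 0.124
grip_force: 105.3
```

>>> play_rows(steps=[0,0,0,0,0,0,0,0,0,0,0,0,0,0,0,0], jaw=100, grip_force=40)

```text
time: 34.67
tool_pos: [0.6183, 0.2612, 0.1592]
tcp_rot: [-1.481, -2.77, 0.001]
wrist_force: [-0.5, -0.5, -0.2]
width: 0.607
grip_force: 0.0
```

>>> play_rows(steps=[0,0,-0.03,0,0,0,-0.07,0,0,0,-0.11,0,0,0,-0.13,0,0,0,-0.13,0])

```text
time: 35.3
tool_pos: [0.6195, 0.2616, 0.2917]
tcp_rot: [1.48, 2.769, 0.004]
wrist_force: [0.1, 0.1, -0.7]
width: 0.61
grip_force: 0.0
```

```bash
python3 - <<'E'
from h import *
s=bot.read_camera("side"); cv2.imwrite("pics/s5.png",s["pixels"]); a=cv2.imread("pics/s1.png").astype(int); d=np.abs(s["pixels"]-a).max(2)
print('diff around stand/handle', (d[205:245,215:242]>30).sum())
I=s["pixels"].max(2); 
for y in range(204,246,2): print(y,''.join(f'{v:4d}' for v in I[y,214:240]),'|',''.join(f'{v:4d}' for v in a.max(2)[y,220:236]))
go(W(ST,[(-48,19,200)])[0],YS)
E
```

```text
diff around stand/handle 172
204  106 107 107 109 108 108 108 108 112 112 112 114 115 114 113 115 115 114 113 115 118 120 120 119 119 118 |  102 102 106 105 106 107 109 107 106 108 108 107 107 107 111 113
206  106 104 104 104 108 109 110 109 108 110 112 113 114 117 116 115 117 118 119 118 119 119 120 120 117 118 |  103 103 102 103 105 115 138 152 121 109 110 111 112 112 112 112
208  108 106 105 105 105 103 108 112 114 111 157 166 184 185 160 124 115 115 113 113 115 118 118 117 118 118 |  102 105 104 157 195 200 199 201 189 152 116 108 106 106 108 111
210  107 110 109 108 108 108 108 109 111 135 153 155 156 158 158 126 112 115 117 117 118 117 116 116 116 115 |  101 103 100 107 150 187 202 203 202 197 162 120 111 111 110 109
212  107 107 107 108 105 106 107 108  96 105 109 112 115 115 114 113 112 115 116 116 116 116 116 117 118 118 |  101 102  90  90 103 116 148 152 135 119 114 109 109 109 109 110
214  109 109 109 111 111 111 110 111 105  95  98 109 114 114 113 101 102  88 111 116 115 116 117 117 118 116 |  105 105 101  88  83  92 105 116 105 105  95  76 104 110 108 110
216  113 113 11
[... 2032 characters left out ...]
 134 134 134 134 135 135 132 120 107 110 109 127 162 179 182 180
240  112 112 115 102 117 134 140 141 141 142 142 142 121 113 113 112 109 109 110 110 112 113 110 160 169 184 |  170 184 185 186 186 186 185 186 187 187 192 196 197 197 194 199
242   88  88  76  71 114 123 125 125 116 112 113 113 112 113 112 113 114 110 109 159 170 184 189 189 188 188 |  115 147 192 200 200 201 201 201 200 202 202 201 198 197 198 198
244   70  68  68  68 105 120 123 122 117 166 186 189 190 190 189 189 191 191 189 187 187 187 188 193 177 163 |  117 117 116 153 197 202 201 201 201 200 200 202 203 200 198 198
shift [-0.2671 -0.234   0.0894] turn 0.352 | now [0.6186 0.2612 0.2894] yaw 2.16 t 35.35 F [-0.4 -0.6 -0.9]
```

The handle top is at rows 208–210 and the flange on the rim around row 240, as at the start, so the pick stands seated. Now locate the carrier on the apron.

```bash
python3 - <<'E'
from h import *
t=bot.read_camera("top");s=bot.read_camera("side"); T0=cv2.imread("pics/t1.png");S0=cv2.imread("pics/s1.png")
for c,i0,n,box in((t,T0,'top',(322,185,60,55)),(s,S0,'side',(235,150,50,45))):
    d=np.abs(c["pixels"].astype(int)-i0).max(2)>22; x,y,w,h=box; m=np.zeros(d.shape,np.uint8); m[y:y+h,x:x+w]=d[y:y+h,x:x+w]
    cs,_=cv2.findContours(m,0,1)
    for q in sorted(cs,key=cv2.contourArea)[-2:]: print(n,cv2.contourArea(q),cv2.minAreaRect(q),cv2.boundingRect(q))
P=[(-66+a,19+b,z) for a,b,z in((-30,-11,16),(-30,11,16),(-24,0,32),(6,-11,32),(6,11,32),(30,-11,32),(30,11,32))]
print(proj(t,W(ST,P)).round(1).tolist())
I=t["pixels"].max(2); print('    '+''.join(f'{x:4d}' for x in range(322,368)))
for y in range(192,224): print(y,''.join(f'{v:4d}' for v in I[y,322:368]))
cv2.imwrite("pics/t5.png",t["pixels"])
E
```

```text
top 2.0 ((366.0, 196.0), (2.0, 2.0), 90.0) (365, 195, 3, 3)
top 202.0 ((338.1352844238281, 204.33274841308594), (11.095829963684082, 26.06923484802246), 72.6459732055664) (325, 197, 28, 16)
side 69.5 ((252.91175842285156, 179.35293579101562), (19.37933921813965, 10.804409980773926), 59.036251068115234) (247, 171, 14, 18)
side 214.5 ((243.5, 162.5), (25.0, 17.0), 90.0) (235, 150, 18, 26)
[[328.0, 211.6], [325.9, 203.0], [330.4, 206.1], [343.4, 207.9], [341.2, 199.2], [352.8, 205.8], [350.7, 197.2]]
     322 323 324 325 326 327 328 329 330 331 332 333 334 335 336 337 338 339 340 341 342 343 344 345 346 347 348 349 350 351 352 353 354 355 356 357 358 359 360 361 362 363 364 365 366 367
192  148 152 152 154 152 154 152 148 148 153 157 155 151 148 148 149 147 146 143 146 147 149 152 154 156 155 144 132 138 160 190 217 222 222 219 220 221 221 221 216 189 155 161 173 185 190
193  151 148 153 155 154 151 149 148 149 153 157 154 152 148 148 149 147 145 142 142 145 147 141 110 139 184 219 221 225 220 221 221 221 220 220 219 220 220 220 215 188 164 179 185 168 144
194  153 148 153 156 156 148 1
[... 4939 characters left out ...]
3 221 221 220 220 223 224 223 222 222 221 221 222 221 219 218 220 222 223 222 220 221 221 220 220 219 219 220 220 220 220 220 221 222
221  150 155 155 155 147 129 228 224 222 222 223 223 223 222 221 220 221 223 225 225 223 221 220 220 222 222 221 221 222 222 221 222 221 221 220 219 219 219 219 219 220 221 220 220 221 221
222  151 155 155 156 151 139 218 223 221 222 223 223 223 223 221 220 221 222 224 223 222 221 221 221 222 221 222 223 223 222 221 222 222 221 220 220 220 221 220 219 219 220 221 221 220 218
223  155 157 155 156 156 145 200 224 221 222 222 224 226 226 223 222 221 221 222 222 222 222 221 221 220 220 220 222 223 223 223 223 222 221 220 220 220 221 221 219 218 219 220 221 220 219
```

The carrier is flat on the apron: comb front edge at top (341,203), rear at (350.5,203), side edges at rows 198.7 to 207.6. That puts its mid at station x ≈ -69, y ≈ 20. Go above the comb.

```bash
python3 -c "
from h import *
go(W(ST,[(-51,20,160)])[0],YS);go(W(ST,[(-51,20,30)])[0],YS)"
```

```text
shift [-0.265  -0.2306  0.1278] turn 0.352 | now [0.6176 0.2609 0.2872] yaw 2.16 t 35.45 F [-0.1 -1.3 -0.8]
shift [-0.2651 -0.2301  0.2578] turn 0.352 | now [0.6176 0.2609 0.2872] yaw 2.16 t 35.45 F [-0.1 -1.3 -0.8]
```

>>> play_rows(steps=[-0.035,-0.03,0,0.05,-0.075,-0.065,0,0.1,-0.115,-0.1,0,0.15,-0.155,-0.135,0,0.2,-0.195,-0.17,0.02,0.25,-0.235,-0.204,0.06,0.31,-0.265,-0.2305,0.1,0.352,-0.265,-0.2305,0.128,0.352,-0.265,-0.2305,0.128,0.352])

```text
time: 36.58
tool_pos: [0.5702, -0.0871, 0.1567]
tcp_rot: [-1.939, -2.46, 0.007]
wrist_force: [-0.4, -0.4, -0.4]
width: 0.611
grip_force: 0.0
```

```bash
python3 -c "
from h import *
import time
go(W(ST,[(-51,20,60)])[0],YS);go(W(ST,[(-51,20,30)])[0],YS)"
```

```text
shift [-0.0016  0.0031  0.0966] turn -0.002 | now [ 0.5702 -0.0871  0.1567] yaw 1.806 t 36.58 F [-0.4 -0.4 -0.4]
shift [-0.0017  0.0033  0.1266] turn -0.002 | now [ 0.5702 -0.0871  0.1567] yaw 1.806 t 36.58 F [-0.4 -0.4 -0.4]
```

>>> play_rows(steps=[0,0,0.03,0,0,0.001,0.07,0,0,0.001,0.1,0,0,0.001,0.11,0,0,0.001,0.11,0])

```text
time: 37.2
tool_pos: [0.5754, -0.0865, 0.052]
tcp_rot: [-1.942, -2.469, 0.0]
wrist_force: [-0.5, -0.4, -0.2]
width: 0.607
grip_force: 0.0
```

```bash
python3 -c "
from h import *
go(W(ST,[(-51,20,30)])[0],YS)"
```

```text
shift [-0.0006 -0.0029  0.022 ] turn 0.001 | now [ 0.5754 -0.0865  0.052 ] yaw 1.809 t 37.2 F [-0.5 -0.4 -0.2]
```

>>> play_rows(steps=[0,-0.002,0.01,0,0,-0.002,0.018,0,0,-0.002,0.021,0,0,-0.002,0.021,0])

```text
time: 37.7
tool_pos: [0.573, -0.0874, 0.0306]
tcp_rot: [-1.943, -2.468, 0.0]
wrist_force: [0.1, -0.1, -0.0]
width: 0.609
grip_force: 0.0
```

>>> play_rows(steps=[0,0,0,0,0,0,0,0,0,0,0,0,0,0,0,0], jaw=255, grip_force=40)

```text
time: 38.2
tool_pos: [0.5737, -0.0875, 0.0313]
tcp_rot: [1.943, 2.468, 0.001]
wrist_force: [-0.2, 0.4, 1.6]
width: 0.25
grip_force: 38.9
```

The width of 21 mm matches the comb. Lift and carry to the tray.

>>> play_rows(steps=[0,0,-0.02,0,0,0,-0.05,0,0,0,-0.08,0,0,0,-0.08,0,0,0,-0.08,0])

```text
time: 38.83
tool_pos: [0.5728, -0.0873, 0.1107]
tcp_rot: [-1.943, -2.468, 0.0]
wrist_force: [-0.7, 0.2, -0.7]
width: 0.246
grip_force: 38.7
```

```bash
python3 -c "
from h import *
go((.454,.1937,.11),1.475); s=bot.read_camera('side'); cv2.imwrite('pics/s6.png',s['pixels'])"
```

```text
shift [ 0.301  -0.0495  0.0008] turn 0.333 | now [ 0.5728 -0.0873  0.1107] yaw 1.808 t 38.83 F [-0.7  0.2 -0.7]
```

>>> play_rows(steps=[0.03,-0.005,0,0.03,0.075,-0.012,0,0.08,0.12,-0.02,0,0.13,0.165,-0.027,0,0.18,0.21,-0.035,0,0.23,0.255,-0.042,0,0.28,0.285,-0.047,0,0.32,0.301,-0.0495,0,0.333,0.301,-0.0495,0,0.333,0.301,-0.0495,0,0.333])

```text
time: 40.12
tool_pos: [0.454, 0.1929, 0.1099]
tcp_rot: [-2.325, -2.112, 0.003]
wrist_force: [-0.6, 0.2, -0.6]
width: 0.248
grip_force: 38.7
```

```bash
python3 -c "
from h import *
go((.454,.1937,.026),1.475)"
```

```text
shift [0.0008 0.0001 0.0839] turn 0.0 | now [0.454  0.1929 0.1099] yaw 1.475 t 40.12 F [-0.6  0.2 -0.6]
```

>>> play_rows(steps=[0,0,0.03,0,0,0,0.055,0,0,0,0.073,0,0,0,0.08,0,0,0,0.082,0,0,0,0.082,0])

```text
time: 40.88
tool_pos: [0.4551, 0.1935, 0.0293]
tcp_rot: [2.326, 2.112, 0.001]
wrist_force: [0.2, 1.4, -0.5]
width: 0.247
grip_force: 38.7
```

>>> play_rows(steps=[0,0,0.001,0,0,0,0.002,0,0,0,0.003,0,0,0,0.003,0])

```text
time: 41.38
tool_pos: [0.4543, 0.1936, 0.0257]
tcp_rot: [-2.325, -2.112, 0.0]
wrist_force: [-0.3, 0.8, 0.3]
width: 0.25
grip_force: 38.7
```

>>> play_rows(steps=[0,0,0.001,0,0,0,0.0015,0,0,0,0.0015,0])

```text
time: 41.75
tool_pos: [0.4545, 0.1936, 0.025]
tcp_rot: [-2.325, -2.112, 0.0]
wrist_force: [-1.9, -1.0, 5.5]
width: 0.246
grip_force: 39.5
```

>>> play_rows(steps=[0,0,0,0,0,0,0,0,0,0,0,0,0,0,0,0], jaw=130)

```text
time: 42.25
tool_pos: [0.4544, 0.1936, 0.0242]
tcp_rot: [-2.325, -2.112, 0.0]
wrist_force: [0.0, -0.6, 0.6]
width: 0.491
grip_force: 0.0
```

>>> play_rows(steps=[0,0,-0.02,0,0,0,-0.06,0,0,0,-0.11,0,0,0,-0.17,0,0,0,-0.2,0,0,0,-0.2,0])

```text
time: 43.0
tool_pos: [0.4565, 0.1944, 0.2278]
tcp_rot: [2.323, 2.111, 0.01]
wrist_force: [0.6, -0.1, -2.1]
width: 0.493
grip_force: 0.0
```

```bash
python3 - <<'E'
from h import *
go((.40,-.25,.25),1.475)
s=bot.read_camera("side")["pixels"]; cv2.imwrite("pics/s7.png",s)
print('station change',(np.abs(s.astype(int)-cv2.imread("pics/s1.png")).max(2)[150:190,255:272]>25).sum())
E
```

```text
shift [-0.4477 -0.0135 -0.0237] turn -0.0 | now [0.4565 0.1944 0.2278] yaw 1.475 t 43.0 F [ 0.6 -0.1 -2.1]
station change 0
```

>>> play_rows(steps=[-0.05,0,0,0,-0.1,0,0,0,-0.15,0,0,0,-0.2,0,0,0,-0.25,0,-0.01,0,-0.3,0,-0.02,0,-0.35,0,-0.02,0,-0.35,0,-0.02,0])

```text
time: 44.05
tool_pos: [0.4192, -0.1572, 0.242]
tcp_rot: [-2.329, -2.104, 0.004]
wrist_force: [-0.4, -0.2, -0.1]
width: 0.489
grip_force: 0.0
```

```bash
python3 - <<'E'
from h import *
s=bot.read_camera("side")["pixels"];t=bot.read_camera("top")["pixels"]
cr=lambda i,x,y,w,h,W,H:cv2.resize(i[y:y+h,x:x+w],(W,H),interpolation=cv2.INTER_CUBIC)
cv2.imwrite("pics/e.png",np.hstack([cr(s,170,120,170,180,510,540),cr(t,170,150,96,180,288,540)]))
E
```

```text
(no output)
```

View pics/e.png

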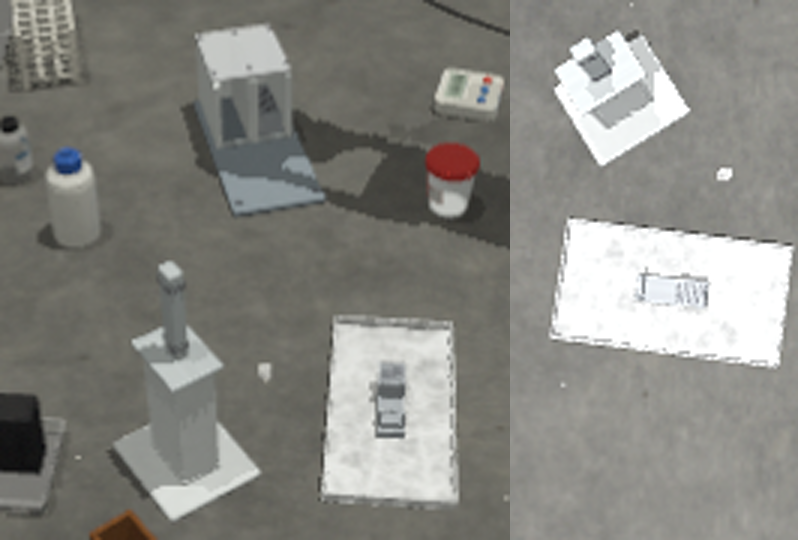

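The last picture shows the carrier upright and flat in the middle of the tray (side crop (390,400)) and the pick upright in its stand (172,310). The filler is still in the near bay, and the cup and bottle are undisturbed. Handing in.

```bash
python3 -c "
from workcell import bot
print(bot.finish_job())"
```

```text
the job is handed in; nothing more can be done
None
```

The job is handed in at about 44 s: the carrier lies upright and flat in the slide tray and the pick stands upright in its stand. I first probed the filler's bay by mistake, pressing on the filler with up to about 12 N. It stayed in its bay, and the cup and bottle look untouched.

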